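# Tip the bolts from the bench tray into the bin under the low shelf

### The arm

A 6-joint arm with a two-finger parallel gripper is mounted at the origin on the work surface. World frame = base frame: x ahead of the robot, y to its left, z up, the work surface at z = 0. Lengths are in m, angles in rad, forces in N, time in s.
With the tool pointing down it reaches from about 0.3 to 0.875 m from the base axis. Payload 6.4 kg.
Tool frame: the origin (TCP) lies at the very end of the fingers, on their centre line; the grasp point (between the pads) lies 19 mm behind it; z points along the fingers, y is the line along which they close (so a half turn about z gives the same grasp; the last joint's range is limited). The gripper opens to 85 mm and grips with 20 to 120 N. Pads are 22 mm wide; open, the fingers measure 114 mm over their backs; the gripper's body (76 mm by 85 mm) begins 54 mm behind the grasp point. The pads swing forward as they close: fully open they stand 13 mm farther back than shut.
Start: joints at [-1.355, 0.181, 1.607, -0, 1.354, -0.206], TCP at [0.235, -0.525, 0.201] pointing down, gripper open.
Joint ranges: [-2.99, 2.99], [-0.89, 2.07], [0.3, 2.58], [-1.14, 4.28], [0, 2.63], [-3.12, 3.12]. Speed limits (rad/s): [2.57, 2.57, 3.01, 3.14, 3.14, 3.14].

### API

Orientations are given as [roll, pitch, yaw] about the fixed x, y, z axes, in that order (R = Rz(yaw) Ry(pitch) Rx(roll)).
In Python, from station import status, grab_frame, camera_info, ticket, cut_out, spot_point gives the robot as it stands.
- The arm moves only by the shell command python3 -m handwheel 'ROWS'. ROWS is JSON, a list that holds one entry, the list of rows, each a list of 7 numbers: the shift along the tool's x, y, z in units of 0.025 m (1.0 is 0.025 m), then the turn, a rotation vector about the tool's x, y, z in units of 6 degrees (1.0 is 6 degrees), then the closure in counts, from 0 (fully open) to 255 (shut). A call has exactly 10 rows; each row shifts and turns the commanded pose from where the row before left it, along the tool's axes as they then stand; what a row does not reach is not made up. A row lasts 1/12 s, in which the tool goes at most 41.7 mm and 7.16 degrees, less where a joint would pass 70% of its speed; a pose out of reach is approached as far as the arm can. A call with a number of a shift or a turn outside -1 to 1 is refused whole. A call with a gripper value outside its range is refused whole. The fingers move at their own pace and stop on an object; the grip force is fixed at half the most. Time passes only in rows, so rows that do not move let the fingers close, or fill a call up. It gives the time, the measured TCP pose, the force, the opening and the grip force at its end, in the units of the state.
- status.sense(): the state, without advancing time (a new reading comes with each control period).
- grab_frame(name): name is "scene" or "top" or "wrist"; returns the picture (420x560x3 uint8, red, green, blue); there is no depth.
- camera_info(name): a dict with "K" (3x3 intrinsics, pixels), "view" (4x4, takes a point from world to camera coordinates); the wrist camera has in their place "tool_from_camera" (4x4, takes a point from camera to tool coordinates, whose origin is the TCP and whose axes are the flange's). Camera axes: x right, y up, looking along -z (the intrinsics and any distortion apply to the point x, -y, -z); pixel columns grow to the right and rows downward; lengths in m; the calibration is good to about 2 mm. The wrist camera is an equidistant fisheye: a pixel r from the principal point sees the ray r / f radians off the axis. A picture is of the moment at which its call begins: read the wrist's pose just before it. camera_info takes no time and is no camera call.
- ticket.close_job(): hands the job in; it is judged then, once.
Trained networks look in the newest picture that a camera, given by its name, has taken for a name from the list of things; names that differ only in an ending like _2 or _b are one class to them, and where a whole thing is asked for, a point or a joint stands for the part that bears it (a point fixed in the world has none). Each returns a list of dicts, best first, with "confidence" (0 to 1); they miss things now and then, are a little off and sometimes report something else, mostly with a low value. They report only what shows in the picture. A call takes as long as a camera call. They do not tell look-alikes from the thing itself.
- cut_out(camera, target): "mask" (420x560 bool, what is visible of it).
- spot_point(camera, target): "centre" ([x, y, z] in m, in the coordinates of the camera as it stood for that picture, good to about 4 mm: a listed point, or the origin of a listed thing).
The state is a dict: "time": time; "joint_positions": joint angles; "joint_vel": joint speeds; "effort": joint torques, N m; "position": TCP position; "orientation": TCP orientation; "force": force on the tool from outside, world axes, zero at the start; "wrist_torque": the same for the moment, N m; "grip_width": finger opening in m; "finger_force": force on a finger pad.
Only numpy, scipy, OpenCV 4.12 (cv2) and the standard library are available. Lean on these libraries where they do the work, as an engineer would, in place of code of your own. Each camera call takes 0.05 s, during which the arm holds its last target. There are 200 camera calls.

### The job

Empty the three bolts from the sheet-metal tray into the wide empty bin that stands under the low shelf: do not pick the bolts out, but carry the tray, bring its open end in under the shelf and tip it there, without knocking the shelf and without letting a bolt fall on the bench. Then set the empty tray down level on its wooden board, letting go only once it stands there, and leave everything else on the bench where it is.

Things in the scene. Friction and masses are not known exactly. Their poses are not given: they have to be found in the camera images.
- tray: Open-fronted sheet-metal bench tray, bare metal: 180 mm long (x), 62 mm wide (y), walls and floor 3 mm thick, about 0.3 kg. Origin at the centre of its underside; x points to its open front, z up. Flat floor, no upstand at the front. Rear wall and side walls 46 mm high; the side walls slope down from x = +30 mm to 16 mm high at the front edge. It holds the bolts, 0.4 kg together.
- tray_grip (a point): Where to hold the tray: midway between its parallel flat side walls (62 mm over their outsides), 50 mm behind its centre (tray x = -50 mm), 32 mm above its underside.
- tray_lip (a point): Middle of the tray's open front edge, at its underside (tray x = +90 mm). Bolts slide over it once the tray is tipped 25 to 37 degrees forward (friction varies), the last ones when steeper still; they may roll at less.
- bolt0: M16 hexagon-head bolt of plain steel, 75 mm long over all, 0.14 kg: shank 16 mm diameter and 65 mm long, head 24 mm across flats and 10 mm thick. Origin on the bolt's axis at mid-length; its x axis runs along the bolt towards the head. Starts in the front half of the tray, on its left side (tray +y), head to the front.
- bolt1: M16 hexagon-head bolt of plain steel, 75 mm long over all, 0.14 kg: shank 16 mm diameter and 65 mm long, head 24 mm across flats and 10 mm thick. Origin on the bolt's axis at mid-length; its x axis runs along the bolt towards the head. Starts in the front half of the tray, on its right side, head to the rear.
- bolt2: M16 hexagon-head bolt of plain steel, 75 mm long over all, 0.14 kg: shank 16 mm diameter and 65 mm long, head 24 mm across flats and 10 mm thick. Origin on the bolt's axis at mid-length; its x axis runs along the bolt towards the head. Starts in the rear half of the tray, in the middle, head to the front.
- board: Wooden board lying fixed on the bench, 260 x 160 x 18 mm, the tray's place. Origin at the centre of its underside, z up, long side along x.
- bin: Wide grey open-topped storage bin, empty, fixed on the bench under the shelf: 170 mm long (x), 135 mm wide (y), walls and floor 4 mm. Origin at the centre of its underside; -x is its front, facing the robot. Front wall 35 mm high, rear 60 mm, side walls 60 mm sloping down to 35 mm over the foremost 50 mm. Its front is about 10 mm behind the shelf's front edge; its rear 55 mm sticks out behind the shelf.
- bin_front (a point): Middle of the top edge of the bin's low front wall, 35 mm above the bench. Beside the bin, in varying order, stand a narrower bin (95 mm) full of copper pipe fittings and a closed black case (105 mm wide), no higher than 60 mm.
- shelf: Low bench shelf, fixed: plywood board 125 mm deep (x), 530 mm long (y), 16 mm thick, underside 165 mm above the bench, on steel uprights at its ends (y = -255 and +255 mm); open at front and back. Origin on the bench below the board's centre; -x is its front, facing the robot. Chargers and cartons up to 75 mm high stand on it, all at least 40 mm behind its front edge.
- shelf_edge (a point): Middle of the lower front edge of the shelf board, 165 mm above the bench.
- wrench: Steel wrench 190 mm long lying loose on the bench in front of the shelf. Leave alone.
- spray_can: Spray can, 58 mm diameter, 160 mm high, standing loose at the left. Leave alone.
- tape_roll: Roll of grey tape lying flat, 90 mm diameter, 30 mm high, loose. Leave alone.
- tape_measure: Tape measure, 70 x 36 x 62 mm high, standing loose. Leave alone.
Mind the look-alikes: they are no part of the job. Leave any yellow look-alike of the bolt2 alone.

How it is judged:
By the outcome, as a careful person would: the job done as asked, in the order asked, and still so for the second after the job is handed in, with the robot touching nothing.
It also fails if it takes over 64 s, if anything falls off the work surface, if the arm or the gripper's body presses on something with over 40 N, if the wrist force passes 120 N, or if a joint passes its speed limit or range.

## Working session

There is one attempt and no reset: what is moved stays moved. The work goes in short steps, Python scripts to look and compute and a shell command to move; the robot and the scene stay as the last step left them, time stands still between calls to the robot, and variables do not carry over. Pictures are saved under pics/ and viewed, at most 14 in all, crops included, and the job is handed in when it is done.

```bash
ls; mkdir -p pics; cat > h.py <<'E'
import numpy as np, cv2
from scipy.spatial.transform import Rotation as R
from station import status, grab_frame, camera_info, ticket, cut_out, spot_point
def toW(cam,p):
    i=camera_info(cam)
    if cam=='wrist':
        s=status.sense(); q=(i['tool_from_camera']@np.r_[p,1])[:3]
        return R.from_euler('xyz',s['orientation']).apply(q)+s['position']
    return (np.linalg.inv(i['view'])@np.r_[p,1])[:3]
def save(cam,name):
    im=grab_frame(cam); cv2.imwrite('pics/'+name,im[:,:,::-1]); return im
def pix(cam,P):
    i=camera_info(cam); c=(np.array(i['view'])@np.r_[P,1])[:3]; v=np.array(i['K'])@[c[0],-c[1],-c[2]]; return v[:2]/v[2]
def onz(cam,uv,z):
    i=camera_info(cam); d=np.linalg.inv(i['K'])@[uv[0],uv[1],1]; M=np.linalg.inv(i['view'])
    d=M[:3,:3]@[d[0],-d[1],-d[2]]; o=M[:3,3]; return o+d*(z-o[2])/d[2]
E
python3 - <<'E'
from h import *
np.set_printoptions(precision=4,suppress=True)
for cam in ('scene','top'):
    save(cam,cam+'0.png')
    for t in ['tray','tray_grip','tray_lip','bolt0','bolt2','board','bin','bin_front','shelf','shelf_edge','wrench','spray_can','tape_roll','tape_measure']:
        for r in spot_point(cam,t)[:3]: print(cam,t,round(r['confidence'],2),toW(cam,r['centre']))
print(status.sense())
E
```

```text
pics
scene tray 0.98 [ 0.5099 -0.344   0.0212]
scene tray_grip 0.91 [ 0.4719 -0.3179  0.0499]
scene tray_grip 0.64 [ 0.5354 -0.3722  0.0289]
scene tray_lip 0.74 [ 0.5942 -0.3914  0.0175]
scene bolt0 0.74 [ 0.5358 -0.3709  0.0355]
scene bolt0 0.69 [ 0.549  -0.3505  0.0312]
scene bolt0 0.63 [ 0.2963 -0.2709  0.0111]
scene bolt2 0.74 [ 0.5358 -0.3709  0.0355]
scene bolt2 0.69 [ 0.549  -0.3505  0.0312]
scene bolt2 0.63 [ 0.2963 -0.2709  0.0111]
scene board 0.96 [ 0.5196 -0.3571 -0.0004]
scene bin 0.86 [ 0.6643  0.251  -0.0021]
scene bin_front 0.53 [ 0.5241 -0.359  -0.001 ]
scene shelf 0.25 [ 0.5372 -0.3707  0.0313]
scene shelf_edge 0.8 [0.5749 0.0975 0.1672]
scene wrench 0.89 [0.4373 0.1964 0.001 ]
scene spray_can 0.69 [0.5273 0.5219 0.0027]
scene spray_can 0.31 [0.5736 0.0971 0.1651]
scene tape_roll 0.88 [ 0.3982 -0.0356  0.0013]
scene tape_roll 0.33 [0.4389 0.1911 0.0018]
scene tape_measure 0.9 [ 0.413   0.3265 -0.0002]
top tray 0.94 [ 0.5151 -0.3419  0.0132]
top tray_grip 0.69 [ 0.473  -0.3175  0.0548]
top tray_lip 0.68 [ 0.5938 -0.3855  0.0197]
top tray_lip 0.24 [ 0.399  -0.0386 -0.0
[... 433 characters left out ...]
 [0.5743 0.1049 0.1672]
top wrench 0.75 [0.4393 0.1951 0.0002]
top spray_can 0.81 [ 0.5265  0.5227 -0.0026]
top tape_roll 0.84 [ 0.3968 -0.0367 -0.0027]
top tape_measure 0.58 [0.4105 0.33   0.0008]
{'time': 1.5, 'joint_positions': array([-1.3554,  0.1808,  1.607 ,  0.    ,  1.3538, -0.2063]), 'joint_vel': array([-0.0012,  0.0003,  0.    , -0.0012, -0.0003, -0.0003]), 'effort': array([  0.0002, -44.4838, -35.1674,  -0.0003,   0.0008,  -0.    ]), 'position': array([ 0.2354, -0.5246,  0.2011]), 'orientation': array([-3.1416, -0.    ,  0.4217]), 'force': array([ 0.1691, -0.1606, -0.3862]), 'wrist_torque': array([-0.0122, -0.0053, -0.0239]), 'finger_force': 0.0, 'grip_width': 0.08570527673827033}
```

```bash
python3 -c "
import cv2,numpy as np
a=cv2.imread('pics/scene0.png');b=cv2.imread('pics/top0.png');print(a.shape)"
```

```text
(420, 560, 3)
```

View pics/top0.png

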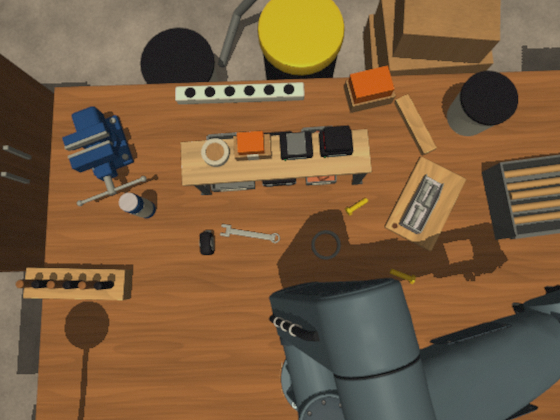

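View pics/scene0.png

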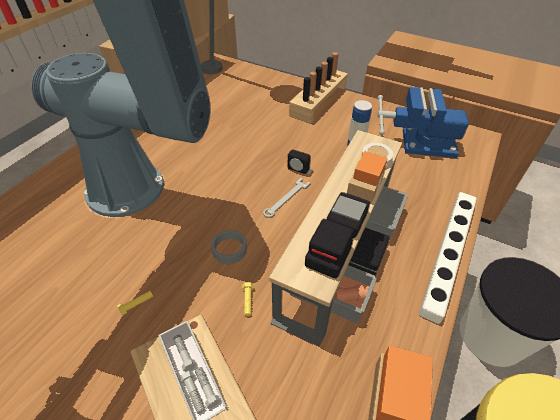

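Top view: the tray with three bolts lies on its board around (423,205), open end up-right. The shelf is at (275,158), the empty grey bin shows under its left end at (232,180), and the yellow look-alike bolts are at (357,206) and (403,276). The scene view agrees: the empty bin is at the far (+y) end of the shelf.

```bash
cat >> h.py <<'E'
np.set_printoptions(precision=3,suppress=True)
def toolR(yaw,phi):  # tray-yaw deg; phi = lean-back of tool from vertical (tool z points forward-down)
    return R.from_euler('z',yaw,degrees=True)*R.from_euler('x',np.pi)*R.from_euler('y',phi,degrees=True)
def plan(p1,R1,n=None,p0=None,R0=None):
    s=status.sense(); p0=s['position'] if p0 is None else p0; R0=R.from_euler('xyz',s['orientation']) if R0 is None else R0
    w=(R0.inv()*R1).as_rotvec()
    d=np.linalg.norm(p1-p0)
    if n is None: n=10*int(np.ceil(max(d/.022,np.rad2deg(np.linalg.norm(w))/5.5)/10))
    A=sum(R.from_rotvec(w/n*k).as_matrix() for k in range(n))
    sh=np.linalg.solve(A,R0.inv().apply(p1-p0))
    print('n',n,'row',np.round(np.r_[sh/.025,np.rad2deg(w/n)/6],2).tolist())
E
python3 - <<'E'
from h import *
for uv in [(181,185),(371,173)]: print(onz('top',uv,.181))
m=cut_out('top','tray')[0]['mask'].astype(np.uint8)
c=max(cv2.findContours(m,0,2)[0],key=cv2.contourArea); b=cv2.boxPoints(cv2.minAreaRect(c)); print(b)
print([onz('top',p,.05) for p in b])
print(camera_info('wrist')['tool_from_camera'])
g=np.array([.4725,-.3177,.05]); RR=toolR(-30.2,45); z=RR.apply([0,0,1]); print(z)
plan(g+.019*z-.13*z,RR)
E
```

```text
[0.564 0.368 0.181]
[ 0.581 -0.161  0.181]
[[397.555 223.683]
 [424.528 173.592]
 [445.757 185.023]
 [418.784 235.115]]
[array([ 0.451, -0.259,  0.05 ]), array([ 0.604, -0.353,  0.05 ]), array([ 0.565, -0.415,  0.05 ]), array([ 0.414, -0.32 ,  0.05 ])]
[[ 0.001  0.961  0.275  0.07 ]
 [ 1.    -0.001 -0.001  0.   ]
 [-0.     0.275 -0.961 -0.172]
 [ 0.     0.     0.     1.   ]]
[ 0.611 -0.356 -0.707]
n 20 row [0.28, -0.54, 0.23, -0.18, 0.35, 0.43]
```

```bash
r='[0.28,-0.54,0.23,-0.18,0.35,0.43,0]'
python3 -m handwheel '[[[0.28,-0.54,0.23,-0.18,0.35,0.43,0],[0.28,-0.54,0.23,-0.18,0.35,0.43,0],[0.28,-0.54,0.23,-0.18,0.35,0.43,0],[0.28,-0.54,0.23,-0.18,0.35,0.43,0],[0.28,-0.54,0.23,-0.18,0.35,0.43,0],[0.28,-0.54,0.23,-0.18,0.35,0.43,0],[0.28,-0.54,0.23,-0.18,0.35,0.43,0],[0.28,-0.54,0.23,-0.18,0.35,0.43,0],[0.28,-0.54,0.23,-0.18,0.35,0.43,0],[0.28,-0.54,0.23,-0.18,0.35,0.43,0]]]'
python3 -c "
from h import *;print(status.sense()['joint_positions'])"
python3 -m handwheel '[[[0.28,-0.54,0.23,-0.18,0.35,0.43,0],[0.28,-0.54,0.23,-0.18,0.35,0.43,0],[0.28,-0.54,0.23,-0.18,0.35,0.43,0],[0.28,-0.54,0.23,-0.18,0.35,0.43,0],[0.28,-0.54,0.23,-0.18,0.35,0.43,0],[0.28,-0.54,0.23,-0.18,0.35,0.43,0],[0.28,-0.54,0.23,-0.18,0.35,0.43,0],[0.28,-0.54,0.23,-0.18,0.35,0.43,0],[0.28,-0.54,0.23,-0.18,0.35,0.43,0],[0.28,-0.54,0.23,-0.18,0.35,0.43,0]]]'
python3 - <<'E'
from h import *
s=status.sense();print(s['joint_positions'],s['position'])
g=np.array([.4725,-.3177,.05]); RR=toolR(-31,45); z=RR.apply([0,0,1]);plan(g+.019*z-.13*z,RR)
save('wrist','w1.png')
for t in ['tray','tray_grip','tray_lip']:
    for r in spot_point('wrist',t)[:2]: print(t,r['confidence'],toW('wrist',r['centre']))
E
```

```text
time: 2.38
position: [0.2841, -0.3804, 0.1489]
orientation: [3.036, -0.397, -0.016]
force: [0.8, -0.2, -0.5]
grip_width: 0.0851
finger_force: 0.0
[-1.477 -0.208  2.165  0.437  1.068 -0.06 ]
time: 3.22
position: [0.4052, -0.2771, 0.1305]
orientation: [-3.14, -0.797, -0.535]
force: [0.8, -0.9, 0.4]
grip_width: 0.0854
finger_force: 0.0
[-1.177 -0.444  2.547  0.943  0.56   0.227] [ 0.405 -0.277  0.13 ]
n 10 row [-0.01, 0.0, 0.01, -0.01, -0.01, 0.0]
tray 0.81 [ 0.51  -0.339  0.018]
tray_grip 0.82 [ 0.469 -0.311  0.046]
tray_lip 0.77 [ 0.589 -0.387  0.013]
```

View pics/w1.png

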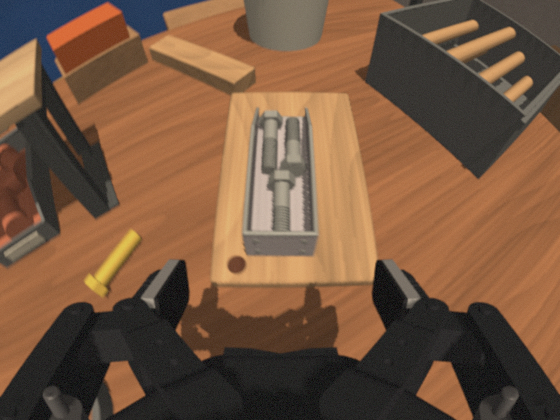

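The wrist view shows the tray centred between the open fingers: rear wall at (281,243), and the three bolts at (270,140), (293,145) and (282,200).

```bash
python3 - <<'E'
from h import *
g=np.array([.471,-.3157,.05]); RR=toolR(-31.2,45); z=RR.apply([0,0,1]);plan(g+.019*z,RR,10)
# kinematics fit
from scipy.optimize import least_squares
Q=np.array([[-1.3554,.1808,1.607,0,1.3538,-.2063],[-1.477,-.208,2.165,.437,1.068,-.06],[-1.177,-.444,2.547,.943,.56,.227]])
P=np.array([[.2354,-.5246,.2011],[.2841,-.3804,.1489],[.405,-.277,.1305]])
E=R.from_euler('xyz',[[-3.1416,0,.4217],[3.036,-.397,-.016],[-3.14,-.797,-.535]])
def fk(q,x):
    a1,h,L1,a3,L2,d=x; A=R.from_euler('z',q[0]);B=A*R.from_euler('y',q[1]);C=B*R.from_euler('y',q[2]);D=C*R.from_euler('ZYZ',[q[3],q[4],q[5]])
    return A.apply([a1,0,h])+B.apply([0,0,L1])+C.apply([a3,0,L2])+D.apply([0,0,d]),D
for s4 in(1,-1):
  for s6 in (1,-1):
    print(s4,s6,[ (fk(q*[1,1,1,s4,1,s6],np.ones(6))[1].inv()*E[i]).as_euler('ZYX').round(2).tolist() for i,q in enumerate(Q)])
    for s in [s4]:
        f=lambda x:np.ravel([fk(q*[1,1,1,s,1,s6],x)[0]-p for q,p in zip(Q,P)])
        r=least_squares(f,[0,.3,.4,0,.4,.25]);print(r.x,abs(r.fun).max())
E
```

```text
n 10 row [-0.01, 0.0, 0.52, -0.01, -0.01, 0.01]
1 1 [[1.57, -0.0, -0.0], [1.57, -0.0, 0.0], [1.57, -0.0, -0.0]]
[-0.368  1.348  0.331  0.628  1.041  0.624] 0.11306460234412745
1 -1 [[1.16, -0.0, -0.0], [1.45, -0.0, 0.0], [2.02, -0.0, -0.0]]
[-0.368  1.348  0.331  0.628  1.041  0.624] 0.11306460092278105
-1 1 [[1.57, -0.0, -0.0], [2.07, 0.75, 0.15], [-2.82, 0.37, 0.83]]
[ 1.245 -3.161  0.79  -1.734 -1.26  -0.582] 0.1220648519953348
-1 -1 [[1.16, -0.0, -0.0], [1.95, 0.75, 0.15], [-2.37, 0.37, 0.83]]
[ 1.245 -3.161  0.79  -1.734 -1.26  -0.582] 0.12206485253670199
```

```bash
cat > kin.py <<'E'
from h import *
from scipy.optimize import least_squares
def fk(q,x):
    a1,h,L1,a3,L2,d,b=x; A=R.from_euler('z',q[0]);B=A*R.from_euler('y',q[1]);C=B*R.from_euler('y',q[2]);D=C*R.from_euler('ZYZ',[q[3],q[4],q[5]+np.pi/2])
    return A.apply([a1,b,h])+B.apply([0,0,L1])+C.apply([a3,0,L2])+D.apply([0,0,d]),D
Q=[[-1.3554,.1808,1.607,0,1.3538,-.2063],[-1.477,-.208,2.165,.437,1.068,-.06],[-1.177,-.444,2.547,.943,.56,.227]]
P=[[.2354,-.5246,.2011],[.2841,-.3804,.1489],[.405,-.277,.1305]]
def fit(pr):
    f=lambda x:np.ravel([fk(np.array(q),x)[0]-p for q,p in zip(Q,P)])
    r=least_squares(f,[0,.3,.4,0,.4,.25,.1]);print(r.x,abs(r.fun).max());return r.x
E
python3 -c "
from kin import *;fit(0)"
python3 -m handwheel '[[[0,0,0.52,-0.01,-0.01,0.01,0],[0,0,0.52,-0.01,-0.01,0.01,0],[0,0,0.52,-0.01,-0.01,0.01,0],[0,0,0.52,-0.01,-0.01,0.01,0],[0,0,0.52,-0.01,-0.01,0.01,0],[0,0,0.52,-0.01,-0.01,0.01,0],[0,0,0.52,-0.01,-0.01,0.01,0],[0,0,0.52,-0.01,-0.01,0.01,0],[0,0,0.52,-0.01,-0.01,0.01,0],[0,0,0.52,-0.01,-0.01,0.01,0]]]'
python3 - <<'E'
from h import *
s=status.sense();print(s['joint_positions'],s['position'])
g=np.array([.471,-.3157,.05]); RR=toolR(-31.2,45); z=RR.apply([0,0,1]);plan(g+.019*z,RR,10)
save('wrist','w2.png')
for t in ['tray','tray_grip','tray_lip']:
    for r in spot_point('wrist',t)[:2]: print(t,r['confidence'],toW('wrist',r['centre']))
E
```

```text
[-0.     0.319  0.436  0.089  0.516  0.349  0.118] 6.353430617073164e-05
time: 4.25
position: [0.4849, -0.3271, 0.039]
orientation: [3.141, -0.786, -0.546]
force: [0.7, -0.8, -0.7]
grip_width: 0.0855
finger_force: 0.0
[-0.983  0.164  2.322  1.825  0.315 -0.586] [ 0.485 -0.327  0.039]
n 10 row [-0.02, -0.01, -0.01, 0.0, -0.0, -0.0]
tray 0.56 [ 0.512 -0.341  0.017]
tray_grip 0.76 [ 0.47  -0.314  0.048]
tray_lip 0.76 [ 0.592 -0.387  0.019]
```

View pics/w2.png

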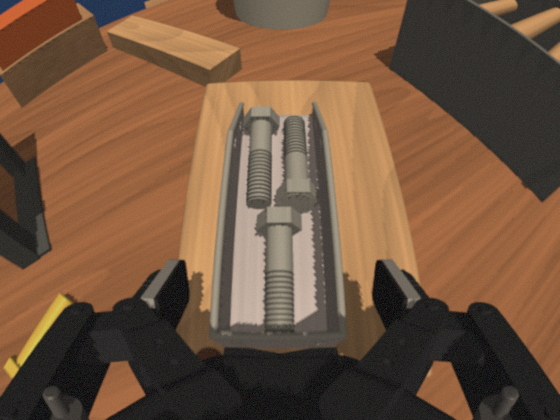

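Bolts are unchanged and the fingers straddle the side walls at rows 260–330, with about equal gaps on both sides. Next I check the carry and tip path with the fitted kinematics before gripping.

```bash
cat >> kin.py <<'E'
X=np.array([0,.319,.436,.089,.516,.349,.118])
lo=np.array([-2.99,-.89,.3,-1.14,0,-3.12]);hi=np.array([2.99,2.07,2.58,4.28,2.63,3.12])
def tool(lip,yaw,th,phi,roll=0):
    Rt=R.from_euler('ZY',[yaw,th],degrees=True); RT=Rt*R.from_euler('x',np.pi)*R.from_euler('y',phi,degrees=True)
    return np.array(lip)+Rt.apply([-.14,0,.032])+.019*RT.apply([0,0,1]),RT
def ik(p,RT,q0):
    def f(q):
        a,D=fk(q,X); return np.r_[(a-p)*5,(D.inv()*RT).as_rotvec()]
    r=least_squares(f,np.clip(q0,lo+1e-3,hi-1e-3),bounds=(lo,hi));return r.x,np.abs(r.fun).max()
E
python3 - <<'E'
from kin import *
q00=status.sense()['joint_positions']
W=[([.592,-.388,.018],-31.2,0),([.592,-.388,.12],-31.2,0),([.56,-.30,.15],-31,0),([.54,-.10,.15],-20,0),([.54,.05,.15],-10,0),([.535,.20,.13],5,0),([.54,.245,.09],3,0),([.60,.247,.07],3,0),([.60,.247,.07],3,15),([.60,.247,.055],3,30),([.598,.247,.035],3,45),([.596,.247,.03],3,52)]
for phi in (35,45,55):
    q,e=ik(*tool(*W[0],phi),q00)
    print('phi',phi)
    for a,b in zip([W[0]]+W[:-1],W):
        qq=[q]
        for t in np.linspace(.1,1,10):
            m=lambda i:np.array(a[i])+t*(np.array(b[i])-a[i])
            q,e=ik(*tool(m(0),m(1),m(2),phi),q); qq.append(q)
        print(b,q,round(e,4),'maxstep',np.abs(np.diff(qq,axis=0)).max(0).round(2))
E
```

```text
phi 35
([0.592, -0.388, 0.018], -31.2, 0) [-0.928  0.142  2.222  0.833  0.294  0.441] 0.0 maxstep [0. 0. 0. 0. 0. 0.]
([0.592, -0.388, 0.12], -31.2, 0) [-0.928 -0.106  2.189  0.441  0.526  0.864] 0.0 maxstep [0.   0.03 0.01 0.06 0.02 0.07]
([0.56, -0.3, 0.15], -31, 0) [-0.834 -0.389  2.331  0.285  0.628  1.096] 0.0 maxstep [0.01 0.03 0.02 0.02 0.01 0.03]
([0.54, -0.1, 0.15], -20, 0) [-0.482 -0.721  2.501  0.111  0.758  1.382] 0.0 maxstep [0.05 0.04 0.02 0.03 0.01 0.05]
([0.54, 0.05, 0.15], -10, 0) [-0.051 -0.668  2.479 -0.107  0.727  1.752] 0.0 maxstep [0.04 0.02 0.01 0.02 0.01 0.04]
([0.535, 0.2, 0.13], 5, 0) [ 0.237 -0.495  2.437 -0.152  0.599  1.819] 0.0 maxstep [0.03 0.02 0.01 0.01 0.01 0.01]
([0.54, 0.245, 0.09], 3, 0) [ 0.433 -0.235  2.369 -0.481  0.479  2.322] 0.0 maxstep [0.02 0.03 0.01 0.03 0.02 0.05]
([0.6, 0.247, 0.07], 3, 0) [ 0.365 -0.052  2.27  -0.497  0.378  2.296] 0.0 maxstep [0.01 0.02 0.01 0.   0.01 0.  ]
([0.6, 0.247, 0.07], 3, 15) [ 0.299 -0.023  2.051 -0.119  0.778  1.888] 0.0 maxstep [0.01 0.01 0.02 0.08 0.04 0.08]
([0.6, 0.247, 0.055], 3, 30) [ 0.248  0.142  1.
[... 2423 characters left out ...]
, 0.245, 0.09], 3, 0) [ 0.439 -0.305  2.521 -1.14   0.263  2.957] 0.1202 maxstep [0.02 0.03 0.02 0.   0.02 0.02]
([0.6, 0.247, 0.07], 3, 0) [ 0.344 -0.108  2.393 -1.14   0.175  2.906] 0.1654 maxstep [0.01 0.02 0.01 0.   0.01 0.01]
([0.6, 0.247, 0.07], 3, 15) [ 0.374 -0.118  2.281 -0.603  0.366  2.392] 0.0 maxstep [0.01 0.01 0.02 0.16 0.03 0.17]
([0.6, 0.247, 0.055], 3, 30) [ 0.302 -0.041  2.058 -0.161  0.707  1.92 ] 0.0 maxstep [0.01 0.01 0.02 0.08 0.03 0.09]
([0.598, 0.247, 0.035], 3, 45) [ 0.249  0.139  1.801 -0.04   1.031  1.785] 0.0 maxstep [0.01 0.02 0.03 0.02 0.03 0.02]
([0.596, 0.247, 0.03], 3, 52) [ 0.231  0.235  1.67  -0.01   1.185  1.753] 0.0 maxstep [0.   0.01 0.01 0.   0.02 0.  ]
```

```bash
python3 - <<'E'
from kin import *
s=status.sense();q00=s['joint_positions']
W=[([.592,-.388,.018],-31.2,0),([.592,-.388,.12],-31.2,0),([.565,-.30,.19],-31,0),([.55,-.10,.20],-18,0),([.55,.05,.20],-3,0),([.54,.20,.15],9,0),([.54,.24,.09],9,0),([.60,.247,.07],8,0),([.60,.247,.07],7,15),([.60,.247,.055],6,30),([.598,.247,.035],5,45),([.596,.247,.03],5,50)]
for phi in (41,):
    q,e=ik(*tool(*W[0],phi),q00)
    print('phi',phi)
    for a,b in zip([W[0]]+W[:-1],W):
        qq=[q]
        for t in np.linspace(.1,1,10):
            m=lambda i:np.array(a[i])+t*(np.array(b[i])-a[i])
            q,e=ik(*tool(m(0),m(1),m(2),phi),q); qq.append(q)
        print(b,q,round(e,4),'maxstep',np.abs(np.diff(qq,axis=0)).max(0).round(2))
lip=np.array([.471,-.3157,.018])+.14*np.array([np.cos(.5445),-np.sin(.5445),0]);print(lip)
plan(*tool(lip,-31.2,0,41),10)
E
```

```text
phi 41
([0.592, -0.388, 0.018], -31.2, 0) [-0.958  0.151  2.287  1.456  0.269 -0.201] 0.0 maxstep [0. 0. 0. 0. 0. 0.]
([0.592, -0.388, 0.12], -31.2, 0) [-0.958 -0.133  2.266  0.691  0.427  0.606] 0.0 maxstep [0.   0.03 0.01 0.11 0.02 0.11]
([0.565, -0.3, 0.19], -31, 0) [-0.85  -0.509  2.361  0.347  0.627  1.05 ] 0.0 maxstep [0.01 0.04 0.01 0.04 0.02 0.05]
([0.55, -0.1, 0.2], -18, 0) [-0.545 -0.877  2.502  0.205  0.825  1.255] 0.0 maxstep [0.05 0.04 0.02 0.02 0.02 0.04]
([0.55, 0.05, 0.2], -3, 0) [-0.255 -0.89   2.504  0.172  0.836  1.3  ] 0.0067 maxstep [0.03 0.01 0.   0.01 0.01 0.01]
([0.54, 0.2, 0.15], 9, 0) [ 0.133 -0.644  2.513  0.03   0.557  1.528] 0.0 maxstep [0.04 0.04 0.01 0.02 0.03 0.03]
([0.54, 0.24, 0.09], 9, 0) [ 0.311 -0.342  2.497 -0.353  0.294  2.026] 0.0 maxstep [0.02 0.03 0.   0.06 0.03 0.07]
([0.6, 0.247, 0.07], 8, 0) [ 0.292 -0.097  2.372 -0.569  0.186  2.247] 0.0 maxstep [0.   0.03 0.01 0.03 0.01 0.03]
([0.6, 0.247, 0.07], 7, 15) [ 0.27  -0.09   2.147 -0.109  0.639  1.791] 0.0 maxstep [0.   0.01 0.03 0.14 0.05 0.14]
([0.6, 0.247, 0.055], 6, 30) [ 0.244  0.071  1.886 -0.032  0.994  1.725] 0.0 maxstep [0.   0.02 0.03 0.01 0.04 0.01]
([0.598, 0.247, 0.035], 5, 45) [0.219 0.291 1.609 0.01  1.311 1.7  ] 0.0 maxstep [0.   0.02 0.03 0.   0.03 0.  ]
([0.596, 0.247, 0.03], 5, 50) [0.212 0.367 1.513 0.02  1.417 1.691] 0.0 maxstep [0.   0.01 0.01 0.   0.01 0.  ]
[ 0.591 -0.388  0.018]
n 10 row [-0.02, -0.01, -0.0, 0.0, -0.07, -0.0]
```

```bash
python3 -m handwheel '[[[-0.02,-0.01,0,0,-0.07,0,0],[-0.02,-0.01,0,0,-0.07,0,0],[-0.02,-0.01,0,0,-0.07,0,0],[-0.02,-0.01,0,0,-0.07,0,0],[-0.02,-0.01,0,0,-0.07,0,0],[-0.02,-0.01,0,0,-0.07,0,0],[-0.02,-0.01,0,0,-0.07,0,0],[-0.02,-0.01,0,0,-0.07,0,0],[-0.02,-0.01,0,0,-0.07,0,0],[-0.02,-0.01,0,0,-0.07,0,0]]]'
python3 -m handwheel '[[[0,0,0,0,0,0,60],[0,0,0,0,0,0,120],[0,0,0,0,0,0,255],[0,0,0,0,0,0,255],[0,0,0,0,0,0,255],[0,0,0,0,0,0,255],[0,0,0,0,0,0,255],[0,0,0,0,0,0,255],[0,0,0,0,0,0,255],[0,0,0,0,0,0,255]]]'
python3 - <<'E'
from kin import *
s=status.sense();p=s['position'];RT=R.from_euler('xyz',s['orientation']);print(p,s['orientation'],s['finger_force'],s['grip_width'],s['force'])
plan(p+[0,0,.05],RT,10)
E
```

```text
time: 5.28
position: [0.4823, -0.3211, 0.0364]
orientation: [-3.141, -0.712, -0.546]
force: [0.9, 0.3, -0.2]
grip_width: 0.0855
finger_force: 0.0
time: 6.12
position: [0.4822, -0.3215, 0.0367]
orientation: [3.14, -0.713, -0.546]
force: [-15.7, 7.2, 21.1]
grip_width: 0.0591
finger_force: 58.1
[ 0.482 -0.322  0.037] [ 3.14  -0.713 -0.546] 58.12816414050758 0.05910350047843066 [-15.704   7.185  21.109]
n 10 row [0.13, 0.0, -0.15, 0.0, 0.0, 0.0]
```

```bash
python3 -m handwheel '[[[0.13,0,-0.15,0,0,0,255],[0.13,0,-0.15,0,0,0,255],[0.13,0,-0.15,0,0,0,255],[0.13,0,-0.15,0,0,0,255],[0.13,0,-0.15,0,0,0,255],[0.13,0,-0.15,0,0,0,255],[0.13,0,-0.15,0,0,0,255],[0.13,0,-0.15,0,0,0,255],[0.13,0,-0.15,0,0,0,255],[0.13,0,-0.15,0,0,0,255]]]'
python3 - <<'E'
from kin import *
s=status.sense();p=s['position'];RT=R.from_euler('xyz',s['orientation']);print(p,s['orientation'],s['force'],s['wrist_torque'])
print(p+RT.apply([0,0,-.019]))
for c in ('wrist','scene','top'):
  save(c,c+'3.png')
  for t in ['tray','tray_grip','tray_lip']:
    for r in spot_point(c,t)[:2]: print(c,t,r['confidence'],toW(c,r['centre']))
plan(p+[0,0,.05],RT,10)
E
```

```text
time: 6.95
position: [0.4813, -0.3187, 0.0831]
orientation: [-3.138, -0.707, -0.546]
force: [0.5, -1.7, -6.2]
grip_width: 0.0587
finger_force: 65.1
[ 0.481 -0.319  0.083] [-3.138 -0.707 -0.546] [ 0.507 -1.675 -6.157] [ 0.702  1.043 -0.   ]
[ 0.471 -0.312  0.098]
wrist tray_grip 0.57 [ 0.468 -0.311  0.09 ]
wrist tray_lip 0.9 [ 0.575 -0.373  0.017]
scene tray 0.7 [ 0.498 -0.331  0.05 ]
scene tray_grip 0.79 [ 0.469 -0.311  0.09 ]
scene tray_grip 0.15 [ 0.521 -0.36  -0.   ]
scene tray_lip 0.62 [ 0.574 -0.377  0.02 ]
scene tray_lip 0.23 [ 0.411  0.326 -0.003]
top tray 0.84 [ 0.503 -0.33   0.041]
top tray_grip 0.81 [ 0.469 -0.311  0.093]
top tray_lip 0.84 [ 0.579 -0.374  0.02 ]
n 10 row [0.12, -0.0, -0.15, 0.0, -0.0, 0.0]
```

View pics/wrist3.png

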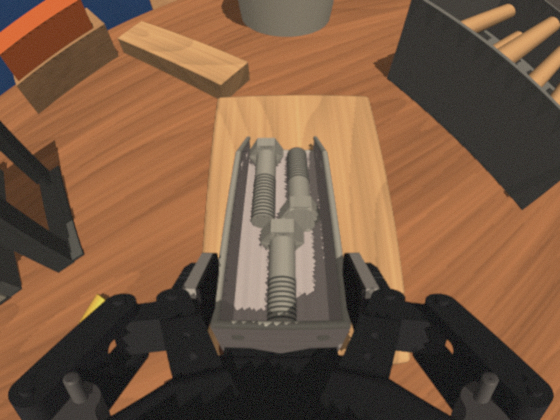

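The tray has turned nose-down about 19° in the grip. Its lip is still on the board and the bolts are in place. I set it back down and regrip nearer its centre of mass and deeper.

```bash
python3 -m handwheel '[[[-0.12,0,0.14,0,0,0,255],[-0.12,0,0.14,0,0,0,255],[-0.12,0,0.14,0,0,0,255],[-0.12,0,0.14,0,0,0,255],[-0.12,0,0.14,0,0,0,255],[-0.12,0,0.14,0,0,0,255],[-0.12,0,0.14,0,0,0,255],[-0.12,0,0.14,0,0,0,255],[-0.12,0,0.14,0,0,0,255],[-0.12,0,0.14,0,0,0,255]]]'
python3 -m handwheel '[[[0,0,0,0,0,0,255],[0,0,0,0,0,0,200],[0,0,0,0,0,0,100],[0,0,0,0,0,0,0],[0,0,0,0,0,0,0],[0,0,0,0,0,0,0],[0,0,0,0,0,0,0],[0,0,0,0,0,0,0],[0,0,0,0,0,0,0],[0,0,0,0,0,0,0]]]'
cat >> kin.py <<'E'
GX,GZ=-.025,.027
def tool(lip,yaw,th,phi):
    Rt=R.from_euler('ZY',[yaw,th],degrees=True); RT=Rt*R.from_euler('x',np.pi)*R.from_euler('y',phi,degrees=True)
    return np.array(lip)+Rt.apply([GX-.09,0,GZ])+.019*RT.apply([0,0,1]),RT
def check(W,phi,q):
    for a,b in zip([W[0]]+W[:-1],W):
        qq=[q]
        for t in np.linspace(.1,1,10):
            m=lambda i:np.array(a[i])+t*(np.array(b[i])-a[i])
            q,e=ik(*tool(m(0),m(1),m(2),phi),q); qq.append(q)
        print(b,q,round(e,4),'maxstep',np.abs(np.diff(qq,axis=0)).max(0).round(2))
E
python3 - <<'E'
from kin import *
s=status.sense();print(s['position'],s['orientation'],s['force'])
for c in ('wrist','scene','top'):
  save(c,c+'4.png')
  for t in ['tray','tray_grip','tray_lip']:
    for r in spot_point(c,t)[:1]: print(c,t,r['confidence'],toW(c,r['centre']))
q=s['joint_positions']
W=[([.591,-.388,.018],-31.2,0),([.591,-.388,.12],-31.2,0),([.565,-.30,.16],-31,0),([.55,-.10,.17],-18,0),([.55,.05,.17],-3,0),([.54,.20,.15],9,0),([.54,.24,.09],9,0),([.593,.247,.075],8,0),([.593,.247,.07],7,15),([.593,.247,.055],6,30),([.593,.247,.045],5,50)]
for phi in (45,49): print(phi);check(W,phi,q)
E
```

```text
time: 8.38
position: [0.4826, -0.3215, 0.0389]
orientation: [3.141, -0.712, -0.547]
force: [-3.9, 2.1, -3.3]
grip_width: 0.0584
finger_force: 63.9
time: 9.22
position: [0.4829, -0.3206, 0.0389]
orientation: [-3.14, -0.711, -0.546]
force: [0.1, 0.9, 0.3]
grip_width: 0.0856
finger_force: 0.0
[ 0.483 -0.321  0.039] [-3.14  -0.711 -0.546] [0.136 0.859 0.269]
wrist tray 0.71 [ 0.514 -0.338  0.015]
wrist tray_grip 0.61 [ 0.473 -0.314  0.048]
wrist tray_lip 0.84 [ 0.591 -0.389  0.015]
scene tray 0.71 [ 0.538 -0.371  0.032]
scene tray_grip 0.79 [ 0.472 -0.315  0.048]
scene tray_lip 0.97 [ 0.594 -0.388  0.016]
top tray 0.72 [ 0.513 -0.341  0.013]
top tray_grip 0.63 [ 0.475 -0.315  0.051]
top tray_lip 0.81 [ 0.596 -0.387  0.021]
45
([0.591, -0.388, 0.018], -31.2, 0) [-0.951  0.229  2.265  1.887  0.299 -0.626] 0.0 maxstep [0.   0.09 0.03 0.49 0.03 0.49]
([0.591, -0.388, 0.12], -31.2, 0) [-0.951 -0.063  2.258  0.964  0.347  0.341] 0.0 maxstep [0.   0.03 0.   0.1  0.02 0.11]
([0.565, -0.3, 0.16], -31, 0) [-0.84  -0.371  2.393  0.548  0.412  0.846] 0.0 maxstep [0.01 0.03 0.02 0.04 0.01 0.05]
([0.5
[... 1533 characters left out ...]
0.54, 0.2, 0.15], 9, 0) [ 0.132 -0.576  2.566  0.064  0.298  1.493] 0.0 maxstep [0.04 0.03 0.01 0.04 0.03 0.04]
([0.54, 0.24, 0.09], 9, 0) [ 0.292 -0.25   2.521 -1.14   0.097  2.8  ] 0.0215 maxstep [0.02 0.04 0.01 0.29 0.03 0.3 ]
([0.593, 0.247, 0.075], 8, 0) [ 0.263 -0.069  2.386 -1.14   0.071  2.795] 0.0594 maxstep [0.   0.02 0.01 0.   0.   0.  ]
([0.593, 0.247, 0.07], 7, 15) [ 0.282 -0.074  2.217 -0.221  0.42   1.906] 0.0 maxstep [0.01 0.01 0.02 0.27 0.04 0.27]
([0.593, 0.247, 0.055], 6, 30) [ 0.256  0.047  1.979 -0.069  0.789  1.763] 0.0 maxstep [0.   0.02 0.03 0.03 0.04 0.03]
([0.593, 0.247, 0.045], 5, 50) [0.22  0.299 1.61  0.002 1.25  1.703] 0.0 maxstep [0.   0.03 0.04 0.01 0.05 0.01]
```

```bash
python3 - <<'E'
from kin import *
plan(*tool([.5925,-.388,.018],-31.3,0,44),10)
E
```

```text
n 10 row [0.06, 0.0, 0.09, -0.0, 0.05, -0.0]
```

```bash
python3 -m handwheel '[[[0.06,0,0.09,0,0.05,0,0],[0.06,0,0.09,0,0.05,0,0],[0.06,0,0.09,0,0.05,0,0],[0.06,0,0.09,0,0.05,0,0],[0.06,0,0.09,0,0.05,0,0],[0.06,0,0.09,0,0.05,0,0],[0.06,0,0.09,0,0.05,0,0],[0.06,0,0.09,0,0.05,0,0],[0.06,0,0.09,0,0.05,0,0],[0.06,0,0.09,0,0.05,0,0]]]'
python3 -m handwheel '[[[0,0,0,0,0,0,60],[0,0,0,0,0,0,120],[0,0,0,0,0,0,255],[0,0,0,0,0,0,255],[0,0,0,0,0,0,255],[0,0,0,0,0,0,255],[0,0,0,0,0,0,255],[0,0,0,0,0,0,255],[0,0,0,0,0,0,255],[0,0,0,0,0,0,255]]]'
python3 -m handwheel '[[[0.12,0,-0.12,0,0,0,255],[0.12,0,-0.12,0,0,0,255],[0.12,0,-0.12,0,0,0,255],[0.12,0,-0.12,0,0,0,255],[0.12,0,-0.12,0,0,0,255],[0.12,0,-0.12,0,0,0,255],[0.12,0,-0.12,0,0,0,255],[0.12,0,-0.12,0,0,0,255],[0.12,0,-0.12,0,0,0,255],[0.12,0,-0.12,0,0,0,255]]]'
python3 - <<'E'
from kin import *
s=status.sense();p=s['position'];RT=R.from_euler('xyz',s['orientation']);print(p,s['orientation'],s['force'],s['joint_positions'])
for c in ('wrist','scene','top'):
  save(c,c+'5.png')
  for t in ['tray','tray_grip','tray_lip']:
    for r in spot_point(c,t)[:1]: print(c,t,r['confidence'],toW(c,r['centre']))
E
```

```text
time: 10.65
position: [0.5053, -0.3343, 0.032]
orientation: [-3.14, -0.763, -0.546]
force: [0.3, -0.1, 0.1]
grip_width: 0.0856
finger_force: 0.0
time: 11.48
position: [0.505, -0.3343, 0.0324]
orientation: [-3.14, -0.764, -0.547]
force: [-5.7, 2.3, 6.3]
grip_width: 0.0601
finger_force: 63.2
time: 12.32
position: [0.5046, -0.3328, 0.0723]
orientation: [-3.139, -0.759, -0.547]
force: [0.6, 1.0, -7.4]
grip_width: 0.0599
finger_force: 66.6
[ 0.505 -0.333  0.072] [-3.139 -0.759 -0.547] [ 0.597  1.035 -7.428] [-0.939  0.094  2.261  1.331  0.277 -0.043]
wrist tray 0.82 [ 0.512 -0.338  0.057]
wrist tray_lip 0.62 [ 0.591 -0.383  0.051]
scene tray 0.62 [ 0.513 -0.341  0.06 ]
scene tray_grip 0.77 [ 0.474 -0.313  0.088]
scene tray_lip 0.79 [ 0.595 -0.388  0.055]
top tray 0.98 [ 0.514 -0.338  0.054]
top tray_grip 0.86 [ 0.477 -0.314  0.092]
top tray_lip 0.65 [ 0.594 -0.387  0.057]
```

View pics/wrist5.png

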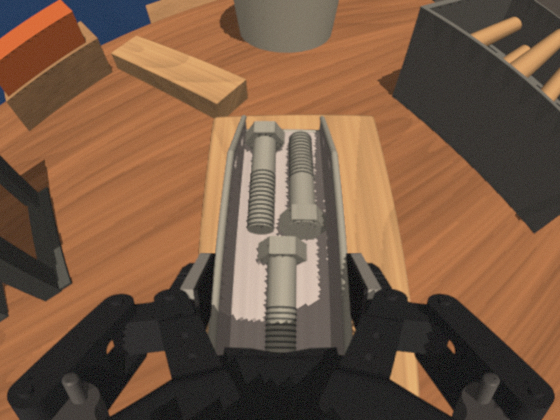

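The tray is now held level, with all three bolts at rest: (262,175), (302,180) and (282,290). Now the carry.

```bash
python3 - <<'E'
from kin import *
s=status.sense();p=s['position'];RT=R.from_euler('xyz',s['orientation'])
a,b=tool([0,0,0],-31.3,0,44);print('lip model',p-a, (RT.inv()*b).as_rotvec(degrees=True))
W=[([.593,-.387,.058],-31.3,0),([.585,-.375,.115],-31,0),([.562,-.30,.16],-31,0),([.55,-.10,.17],-18,0),([.55,.05,.17],-3,0),([.54,.20,.14],9,0),([.54,.245,.09],9,0)]
check(W,44,s['joint_positions'])
p0,R0=p,RT
for w,n in zip(W[1:],[10,10,20,20,20,10]):
    t=tool(*w,44); plan(*t,n,p0,R0); p0,R0=t
E
```

```text
lip model [ 0.593 -0.387  0.061] [-0.084  0.281 -0.009]
([0.593, -0.387, 0.058], -31.3, 0) [-0.938  0.106  2.258  1.395  0.273 -0.107] 0.0 maxstep [0.   0.01 0.   0.06 0.   0.06]
([0.585, -0.375, 0.115], -31, 0) [-0.941 -0.082  2.278  0.914  0.349  0.392] 0.0 maxstep [0.   0.02 0.   0.06 0.01 0.06]
([0.562, -0.3, 0.16], -31, 0) [-0.844 -0.376  2.386  0.512  0.437  0.878] 0.0 maxstep [0.01 0.03 0.01 0.04 0.01 0.05]
([0.55, -0.1, 0.17], -18, 0) [-0.53  -0.731  2.542  0.27   0.591  1.189] 0.0 maxstep [0.05 0.04 0.02 0.03 0.02 0.05]
([0.55, 0.05, 0.17], -3, 0) [-0.256 -0.765  2.555  0.248  0.609  1.218] 0.0 maxstep [0.03 0.01 0.01 0.   0.01 0.01]
([0.54, 0.2, 0.14], 9, 0) [ 0.135 -0.518  2.513  0.042  0.379  1.515] 0.0 maxstep [0.04 0.03 0.01 0.02 0.02 0.03]
([0.54, 0.245, 0.09], 9, 0) [ 0.322 -0.232  2.469 -0.677  0.183  2.359] 0.0 maxstep [0.02 0.03 0.01 0.12 0.03 0.13]
n 10 row [0.11, -0.02, -0.19, 0.0, 0.0, -0.0]
n 10 row [-0.04, -0.21, -0.29, 0.0, 0.0, 0.0]
n 20 row [-0.12, -0.31, -0.15, 0.08, -0.0, -0.08]
n 20 row [-0.04, -0.24, -0.04, 0.09, 0.0, -0.09]
n 20 row [-0.05, -0.26, 0.04, 0.07, 0.0, -0.07]
n 10 row [-0.12, -0.18, 0.16, 0.0, 0.0, 0.0]
```

```bash

python3 -m handwheel '[[[0.11,-0.02,-0.19,0,0,0,255],[0.11,-0.02,-0.19,0,0,0,255],[0.11,-0.02,-0.19,0,0,0,255],[0.11,-0.02,-0.19,0,0,0,255],[0.11,-0.02,-0.19,0,0,0,255],[0.11,-0.02,-0.19,0,0,0,255],[0.11,-0.02,-0.19,0,0,0,255],[0.11,-0.02,-0.19,0,0,0,255],[0.11,-0.02,-0.19,0,0,0,255],[0.11,-0.02,-0.19,0,0,0,255]]]' | head -3
python3 -m handwheel '[[[-0.04,-0.21,-0.29,0,0,0,255],[-0.04,-0.21,-0.29,0,0,0,255],[-0.04,-0.21,-0.29,0,0,0,255],[-0.04,-0.21,-0.29,0,0,0,255],[-0.04,-0.21,-0.29,0,0,0,255],[-0.04,-0.21,-0.29,0,0,0,255],[-0.04,-0.21,-0.29,0,0,0,255],[-0.04,-0.21,-0.29,0,0,0,255],[-0.04,-0.21,-0.29,0,0,0,255],[-0.04,-0.21,-0.29,0,0,0,255]]]' | head -3
python3 -m handwheel '[[[-0.12,-0.31,-0.15,0.08,0,-0.08,255],[-0.12,-0.31,-0.15,0.08,0,-0.08,255],[-0.12,-0.31,-0.15,0.08,0,-0.08,255],[-0.12,-0.31,-0.15,0.08,0,-0.08,255],[-0.12,-0.31,-0.15,0.08,0,-0.08,255],[-0.12,-0.31,-0.15,0.08,0,-0.08,255],[-0.12,-0.31,-0.15,0.08,0,-0.08,255],[-0.12,-0.31,-0.15,0.08,0,-0.08,255],[-0.12,-0.31,-0.15,0.08,0,-0.08,255],[-0.12,-0.31,-0.15,0.08,0,-0.08,255]]]' | head -3
python3 -m handwheel '[[[-0.12,-0.31,-0.15,0.08,0,-0.08,255],[-0.12,-0.31,-0.15,0.08,0,-0.08,255],[-0.12,-0.31,-0.15,0.08,0,-0.08,255],[-0.12,-0.31,-0.15,0.08,0,-0.08,255],[-0.12,-0.31,-0.15,0.08,0,-0.08,255],[-0.12,-0.31,-0.15,0.08,0,-0.08,255],[-0.12,-0.31,-0.15,0.08,0,-0.08,255],[-0.12,-0.31,-0.15,0.08,0,-0.08,255],[-0.12,-0.31,-0.15,0.08,0,-0.08,255],[-0.12,-0.31,-0.15,0.08,0,-0.08,255]]]' | head -3
python3 - <<'E'
from kin import *
s=status.sense();p=s['position'];RT=R.from_euler('xyz',s['orientation']);print(s['force'],s['joint_positions'])
a,b=tool([0,0,0],-18,0,44);print('lip model',p-a, (RT.inv()*b).as_rotvec(degrees=True))
save('wrist','wrist6.png')
for c in ('wrist','scene','top'):
  grab_frame(c)
  for t in ['tray','tray_grip','tray_lip']:
    for r in spot_point(c,t)[:1]: print(c,t,r['confidence'],toW(c,r['centre']))
p0,R0=p,RT
for w,n in zip([([.55,.05,.17],-3,0),([.54,.20,.14],9,0),([.54,.245,.09],9,0)],[20,20,10]):
    t=tool(*w,44); plan(*t,n,p0,R0); p0,R0=t
E
```

```text
time: 13.75
position: [0.4974, -0.323, 0.1278]
orientation: [-3.139, -0.762, -0.546]
time: 14.58
position: [0.4751, -0.2477, 0.1727]
orientation: [-3.138, -0.761, -0.547]
time: 15.42
position: [0.4702, -0.1575, 0.18]
orientation: [-3.136, -0.764, -0.429]
time: 16.25
position: [0.454, -0.0681, 0.1867]
orientation: [-3.133, -0.764, -0.313]
[ 0.685 -0.115 -7.837] [-0.54  -0.726  2.531  0.291  0.607  1.164]
lip model [ 0.551 -0.1    0.173] [-0.529  0.218  0.033]
wrist tray 0.62 [0.576 0.096 0.168]
wrist tray_grip 0.72 [ 0.406  0.326 -0.005]
wrist tray_lip 0.67 [ 0.554 -0.098  0.169]
scene tray 0.72 [ 0.465 -0.073  0.174]
scene tray_grip 0.82 [ 0.419 -0.055  0.205]
scene tray_lip 0.81 [ 0.556 -0.103  0.17 ]
top tray 0.89 [ 0.463 -0.073  0.17 ]
top tray_grip 0.95 [ 0.421 -0.059  0.207]
top tray_lip 0.83 [ 0.55  -0.099  0.172]
n 20 row [-0.05, -0.24, -0.03, 0.08, 0.0, -0.09]
n 20 row [-0.05, -0.26, 0.04, 0.07, 0.0, -0.07]
n 10 row [-0.12, -0.18, 0.16, 0.0, 0.0, 0.0]
```

```bash

for i in 1 2; do python3 -m handwheel '[[[-0.05,-0.24,-0.03,0.09,0,-0.09,255],[-0.05,-0.24,-0.03,0.09,0,-0.09,255],[-0.05,-0.24,-0.03,0.09,0,-0.09,255],[-0.05,-0.24,-0.03,0.09,0,-0.09,255],[-0.05,-0.24,-0.03,0.09,0,-0.09,255],[-0.05,-0.24,-0.03,0.08,0,-0.09,255],[-0.05,-0.24,-0.03,0.08,0,-0.09,255],[-0.05,-0.24,-0.03,0.08,0,-0.09,255],[-0.05,-0.24,-0.03,0.08,0,-0.09,255],[-0.05,-0.24,-0.03,0.08,0,-0.09,255]]]' | head -3; done
for i in 1 2; do python3 -m handwheel '[[[-0.05,-0.26,0.04,0.07,0,-0.07,255],[-0.05,-0.26,0.04,0.07,0,-0.07,255],[-0.05,-0.26,0.04,0.07,0,-0.07,255],[-0.05,-0.26,0.04,0.07,0,-0.07,255],[-0.05,-0.26,0.04,0.07,0,-0.07,255],[-0.05,-0.26,0.04,0.07,0,-0.07,255],[-0.05,-0.26,0.04,0.07,0,-0.07,255],[-0.05,-0.26,0.04,0.07,0,-0.07,255],[-0.05,-0.26,0.04,0.07,0,-0.07,255],[-0.05,-0.26,0.04,0.07,0,-0.07,255]]]' | head -3; done
python3 - <<'E'
from kin import *
s=status.sense();p=s['position'];RT=R.from_euler('xyz',s['orientation']);print(s['force'],s['joint_positions'])
a,b=tool([0,0,0],9,0,44);print('lip model',p-a, (RT.inv()*b).as_rotvec(degrees=True))
for c in ('wrist','scene','top'):
  save(c,c+'7.png')
  for t in ['tray_lip','bin','bin_front','shelf_edge','tape_measure','spray_can']:
    for r in spot_point(c,t)[:2]: print(c,t,round(r['confidence'],2),toW(c,r['centre']))
plan(*tool([.54,.245,.09],9,0,44),10)
E
```

```text
time: 17.73
position: [0.4553, -0.0066, 0.1838]
orientation: [-3.134, -0.765, -0.182]
time: 18.57
position: [0.4483, 0.0545, 0.1808]
orientation: [-3.136, -0.766, -0.052]
time: 19.4
position: [0.4464, 0.1197, 0.1652]
orientation: [-3.133, -0.766, 0.049]
time: 20.23
position: [0.4378, 0.1842, 0.1498]
orientation: [-3.13, -0.767, 0.151]
[ 0.417 -0.156 -8.011] [ 0.125 -0.515  2.519  0.081  0.372  1.477]
lip model [0.538 0.2   0.136] [-0.413  0.048 -0.24 ]
wrist tray_lip 0.94 [0.541 0.203 0.128]
wrist tray_lip 0.74 [ 0.663  0.251 -0.002]
wrist bin 0.9 [ 0.664  0.247 -0.001]
wrist shelf_edge 0.79 [0.575 0.098 0.165]
wrist tape_measure 0.61 [ 0.408  0.328 -0.003]
wrist spray_can 0.97 [0.526 0.527 0.001]
scene tray_lip 0.94 [0.541 0.197 0.131]
scene bin 0.66 [0.664 0.252 0.001]
scene bin_front 0.2 [0.402 0.18  0.165]
scene shelf_edge 0.62 [0.575 0.1   0.166]
scene tape_measure 0.27 [ 0.52  -0.357  0.001]
scene spray_can 0.83 [0.526 0.525 0.001]
scene spray_can 0.45 [0.484 0.199 0.144]
top tray_lip 0.68 [0.542 0.202 0.137]
top tray_lip 0.33 [0.481 0.201 0.151]
top bin 0.49 [0.575 0.103 0.164]
top bin_front 0.62 [0.582 0.246 0.032]
top shelf_edge 0.68 [0.575 0.102 0.166]
top tape_measure 0.58 [0.41  0.327 0.003]
top tape_measure 0.22 [0.489 0.179 0.146]
top spray_can 0.62 [0.529 0.522 0.001]
n 10 row [-0.1, -0.18, 0.16, -0.01, 0.0, -0.0]
```

View pics/wrist7.png

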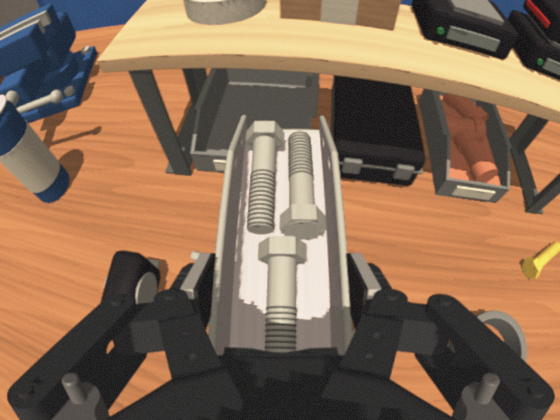

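Wrist view: tray level with its bolts. The empty bin is straight ahead under the shelf at (250,115), the black case is to its right, and the tape measure at (140,285) is clear to the left.

```bash
python3 - <<'E'
from kin import *
s=status.sense();p=s['position'];RT=R.from_euler('xyz',s['orientation'])
W=[([.538,.20,.136],9,0),([.545,.245,.09],13,0),([.596,.249,.078],12,0),([.596,.249,.07],12,24),([.595,.249,.045],10,46)]
check(W,44,s['joint_positions'])
p0,R0=p,RT
for w,n in zip(W[1:],[10,10,10,10]):
    t=tool(*w,44); plan(*t,n,p0,R0); p0,R0=t
E
```

```text
([0.538, 0.2, 0.136], 9, 0) [ 0.136 -0.514  2.52   0.041  0.368  1.517] 0.0 maxstep [0.01 0.   0.   0.04 0.   0.04]
([0.545, 0.245, 0.09], 13, 0) [ 0.219 -0.263  2.491  0.037  0.146  1.528] 0.0 maxstep [0.01 0.03 0.   0.   0.02 0.  ]
([0.596, 0.249, 0.078], 12, 0) [ 0.215 -0.075  2.379 -0.056  0.07   1.631] 0.0 maxstep [0.   0.02 0.01 0.02 0.01 0.02]
([0.596, 0.249, 0.07], 12, 24) [ 0.213  0.004  2.015 -0.002  0.774  1.576] 0.0 maxstep [0.   0.02 0.04 0.03 0.08 0.03]
([0.595, 0.249, 0.045], 10, 46) [0.216 0.304 1.613 0.002 1.26  1.611] 0.0 maxstep [0.   0.03 0.04 0.   0.05 0.01]
n 10 row [-0.09, -0.14, 0.18, 0.04, 0.0, -0.05]
n 10 row [0.11, 0.02, 0.18, -0.01, 0.0, 0.01]
n 10 row [0.12, 0.0, -0.08, 0.0, -0.4, 0.0]
n 10 row [0.1, -0.01, 0.0, -0.01, -0.37, 0.03]
```

Beautifully smooth. Go in level and look before tipping.

```bash

python3 -m handwheel '[[[-0.09,-0.14,0.18,0.05,0,-0.05,255],[-0.09,-0.14,0.18,0.05,0,-0.05,255],[-0.09,-0.14,0.18,0.05,0,-0.05,255],[-0.09,-0.14,0.18,0.05,0,-0.05,255],[-0.09,-0.14,0.18,0.05,0,-0.05,255],[-0.09,-0.14,0.18,0.05,0,-0.05,255],[-0.09,-0.14,0.18,0.05,0,-0.05,255],[-0.09,-0.14,0.18,0.05,0,-0.05,255],[-0.09,-0.14,0.18,0.05,0,-0.05,255],[-0.09,-0.14,0.18,0.05,0,-0.05,255]]]' | head -3
python3 -m handwheel '[[[0.11,0.02,0.18,-0.01,0,0.01,255],[0.11,0.02,0.18,-0.01,0,0.01,255],[0.11,0.02,0.18,-0.01,0,0.01,255],[0.11,0.02,0.18,-0.01,0,0.01,255],[0.11,0.02,0.18,-0.01,0,0.01,255],[0.11,0.02,0.18,-0.01,0,0.01,255],[0.11,0.02,0.18,-0.01,0,0.01,255],[0.11,0.02,0.18,-0.01,0,0.01,255],[0.11,0.02,0.18,-0.01,0,0.01,255],[0.11,0.02,0.18,-0.01,0,0.01,255]]]' | head -4
python3 - <<'E'
from kin import *
s=status.sense();p=s['position'];RT=R.from_euler('xyz',s['orientation']);print(s['force'],s['joint_positions'])
a,b=tool([0,0,0],12,0,44);print('lip model',p-a, (RT.inv()*b).as_rotvec(degrees=True))
for c in ('wrist','scene','top'):
  save(c,c+'8.png')
  for t in ['tray','tray_lip']:
    for r in spot_point(c,t)[:2]: print(c,t,round(r['confidence'],2),toW(c,r['centre']))
p0,R0=p,RT
for w,n in zip([([.596,.249,.07],12,24),([.595,.249,.045],10,46)],[10,10]):
    t=tool(*w,44); plan(*t,n,p0,R0); p0,R0=t
E
```

```text
time: 22.12
position: [0.4458, 0.2215, 0.1013]
orientation: [-3.129, -0.767, 0.224]
time: 22.95
position: [0.4973, 0.2278, 0.0888]
orientation: [-3.129, -0.768, 0.208]
force: [-0.4, 0.3, -8.3]
[-0.38   0.305 -8.284] [ 0.201 -0.071  2.384  0.28   0.064  1.286]
lip model [0.597 0.249 0.075] [-0.678  0.015 -0.046]
wrist tray 0.67 [0.507 0.232 0.069]
wrist tray_lip 0.75 [0.601 0.251 0.067]
scene tray 0.56 [0.51  0.23  0.074]
top tray 0.93 [0.508 0.229 0.069]
top tray_lip 0.8 [0.602 0.252 0.075]
n 10 row [0.12, -0.0, -0.09, -0.01, -0.4, 0.0]
n 10 row [0.1, -0.01, 0.0, -0.01, -0.37, 0.03]
```

View pics/wrist8.png

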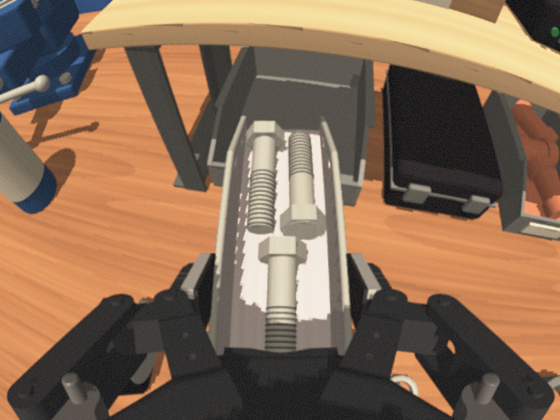

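The lip at (283,130) is just past the bin's front wall and between its side walls, with the bolts at rest. Tip now.

```bash

python3 -m handwheel '[[[0.12,0,-0.09,-0.01,-0.4,0,255],[0.12,0,-0.09,-0.01,-0.4,0,255],[0.12,0,-0.09,-0.01,-0.4,0,255],[0.12,0,-0.09,-0.01,-0.4,0,255],[0.12,0,-0.09,-0.01,-0.4,0,255],[0.12,0,-0.09,-0.01,-0.4,0,255],[0.12,0,-0.09,-0.01,-0.4,0,255],[0.12,0,-0.09,-0.01,-0.4,0,255],[0.12,0,-0.09,-0.01,-0.4,0,255],[0.12,0,-0.09,-0.01,-0.4,0,255]]]' | head -4
python3 -m handwheel '[[[0.1,-0.01,0,-0.01,-0.37,0.03,255],[0.1,-0.01,0,-0.01,-0.37,0.03,255],[0.1,-0.01,0,-0.01,-0.37,0.03,255],[0.1,-0.01,0,-0.01,-0.37,0.03,255],[0.1,-0.01,0,-0.01,-0.37,0.03,255],[0.1,-0.01,0,-0.01,-0.37,0.03,255],[0.1,-0.01,0,-0.01,-0.37,0.03,255],[0.1,-0.01,0,-0.01,-0.37,0.03,255],[0.1,-0.01,0,-0.01,-0.37,0.03,255],[0.1,-0.01,0,-0.01,-0.37,0.03,255]]]' | head -4
python3 - <<'E'
from kin import *
s=status.sense();p=s['position'];RT=R.from_euler('xyz',s['orientation']);print(s['force'],s['joint_positions'])
a,b=tool([0,0,0],10,46,44);print('lip model',p-a, (RT.inv()*b).as_rotvec(degrees=True))
for c in ('wrist','scene','top'):
  save(c,c+'9.png')
  for t in ['tray','tray_lip','tray_grip','bolt0']:
    for r in spot_point(c,t)[:4]: print(c,t,round(r['confidence'],2),toW(c,r['centre']))
a=cv2.imread('pics/wrist9.png');b=cv2.imread('pics/scene9.png')[100:310,200:480]
cv2.imwrite('pics/m9.png',np.hstack([cv2.resize(a,(400,300)),cv2.resize(b,(400,300))]))
E
```

```text
time: 24.23
position: [0.5096, 0.2304, 0.1245]
orientation: [-3.141, -0.348, 0.212]
force: [0.2, 0.4, -7.5]
time: 25.07
position: [0.5345, 0.238, 0.129]
orientation: [3.137, 0.036, 0.179]
force: [0.5, 0.5, -4.3]
[ 0.496  0.493 -4.339] [ 0.218  0.302  1.612 -0.004  1.263  1.611]
lip model [0.595 0.249 0.046] [0.296 0.049 0.26 ]
wrist tray 0.7 [0.521 0.235 0.169]
wrist tray_grip 0.72 [0.519 0.238 0.166]
wrist bolt0 0.98 [ 0.515 -0.148  0.01 ]
wrist bolt0 0.6 [ 0.297 -0.273  0.01 ]
scene tray 0.76 [0.529 0.238 0.112]
scene tray_lip 0.72 [0.532 0.233 0.114]
scene tray_grip 0.82 [0.521 0.238 0.166]
scene bolt0 0.76 [ 0.519 -0.144  0.008]
scene bolt0 0.6 [ 0.297 -0.271  0.014]
scene bolt0 0.48 [0.673 0.277 0.014]
scene bolt0 0.3 [0.532 0.237 0.111]
top tray 0.45 [0.533 0.235 0.105]
top tray_grip 0.53 [0.524 0.237 0.169]
top bolt0 0.68 [ 0.299 -0.267  0.007]
top bolt0 0.6 [ 0.517 -0.143  0.01 ]
```

View pics/m9.png

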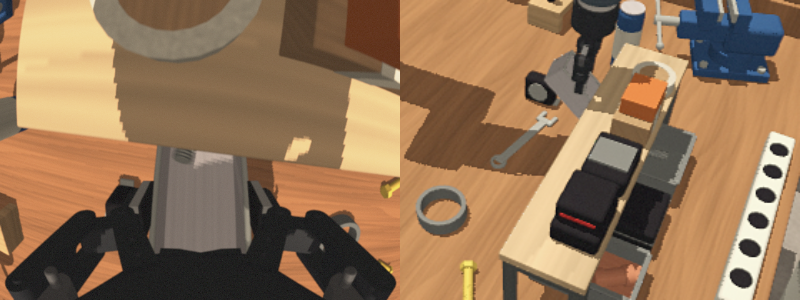

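Tipped: one bolt's thread is still visible in the tray at (182,155), just at the shelf edge. I'll steepen a bit and look again.

```bash
python3 - <<'E'
from kin import *
s=status.sense();print(s['force'])
plan(*tool([.591,.249,.044],9,51,44),6)
save('wrist','wrist10.png')
E
python3 -m handwheel '[[[0.05,0,-0.03,0,-0.14,0,255],[0.05,0,-0.03,0,-0.14,0,255],[0.05,0,-0.03,0,-0.14,0,255],[0.05,0,-0.03,0,-0.14,0,255],[0.05,0,-0.03,0,-0.14,0,255],[0,0,0,0,0,0,255],[0,0,0,0,0,0,255],[0,0,0,0,0,0,255],[0,0,0,0,0,0,255],[0,0,0,0,0,0,255]]]'
python3 - <<'E'
from kin import *
s=status.sense();p=s['position'];a,b=tool([0,0,0],10,50,44);print('lip',p-a)
print(s['force'])
for c in ('wrist','scene','top'):
  save(c,c+'11.png')
  for r in spot_point(c,'bolt0')[:5]: print(c,round(r['confidence'],2),toW(c,r['centre']))
a=cv2.imread('pics/wrist11.png')[150:400,150:400]
c=cv2.imread('pics/top11.png')[100:260,150:310]
cv2.imwrite('pics/m11.png',np.hstack([cv2.resize(x,(390,390)) for x in (a,c)]))
E
```

```text
[-0.239 -0.751 -3.271]
n 6 row [0.04, -0.01, -0.02, 0.01, -0.13, 0.03]
time: 26.7
position: [0.5388, 0.2387, 0.1315]
orientation: [3.136, 0.112, 0.179]
force: [-0.7, -0.6, -4.0]
grip_width: 0.0601
finger_force: 68.1
lip [0.593 0.248 0.045]
[-0.667 -0.613 -3.959]
wrist 0.74 [ 0.298 -0.271  0.007]
wrist 0.43 [ 0.515 -0.146  0.009]
scene 0.72 [ 0.517 -0.142  0.01 ]
scene 0.68 [ 0.295 -0.273  0.013]
scene 0.67 [0.682 0.247 0.012]
scene 0.4 [0.672 0.274 0.013]
top 0.69 [ 0.515 -0.148  0.012]
top 0.65 [ 0.299 -0.269  0.012]
top 0.34 [0.53  0.234 0.174]
```

View pics/m11.png

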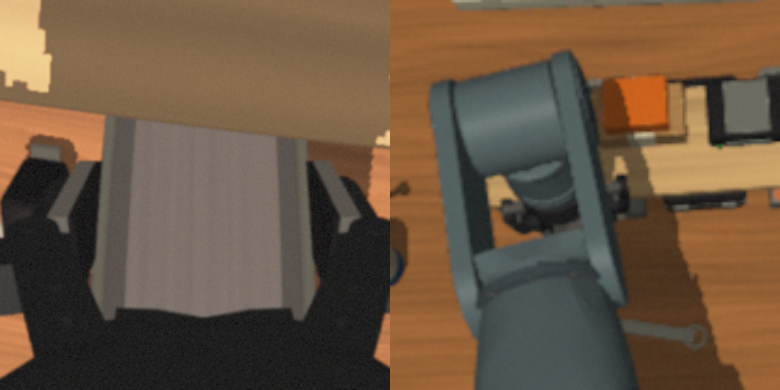

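Seen part of the tray is empty and the wrist load dropped by about 4.3 N, which matches all three bolts. Untip while still over the bin, then check.

```bash
python3 - <<'E'
from kin import *
s=status.sense();p=s['position'];RT=R.from_euler('xyz',s['orientation'])
W=[([.593,.248,.045],10,50),([.595,.249,.065],12,22),([.593,.249,.078],12,1)]
check(W,44,s['joint_positions'])
p0,R0=p,RT
for w in W[1:]:
    t=tool(*w,44); plan(*t,10,p0,R0); p0,R0=t
E
```

```text
([0.593, 0.248, 0.045], 10, 50) [0.213 0.357 1.538 0.004 1.351 1.608] 0.0 maxstep [0.   0.01 0.01 0.01 0.01 0.  ]
([0.595, 0.249, 0.065], 12, 22) [ 0.214 -0.008  2.055 -0.003  0.71   1.577] 0.0 maxstep [0.   0.04 0.06 0.   0.07 0.01]
([0.593, 0.249, 0.078], 12, 1) [ 0.217 -0.089  2.373 -0.049  0.107  1.626] 0.0 maxstep [0.   0.02 0.04 0.02 0.07 0.02]
n 10 row [-0.14, 0.01, 0.05, 0.01, 0.47, -0.03]
n 10 row [-0.1, -0.0, 0.05, -0.0, 0.35, 0.0]
```

```bash

python3 -m handwheel '[[[-0.14,0.01,0.05,0.01,0.47,-0.03,255],[-0.14,0.01,0.05,0.01,0.47,-0.03,255],[-0.14,0.01,0.05,0.01,0.47,-0.03,255],[-0.14,0.01,0.05,0.01,0.47,-0.03,255],[-0.14,0.01,0.05,0.01,0.47,-0.03,255],[-0.14,0.01,0.05,0.01,0.47,-0.03,255],[-0.14,0.01,0.05,0.01,0.47,-0.03,255],[-0.14,0.01,0.05,0.01,0.47,-0.03,255],[-0.14,0.01,0.05,0.01,0.47,-0.03,255],[-0.14,0.01,0.05,0.01,0.47,-0.03,255]]]' | head -4
python3 -m handwheel '[[[-0.1,0,0.05,0,0.35,0,255],[-0.1,0,0.05,0,0.35,0,255],[-0.1,0,0.05,0,0.35,0,255],[-0.1,0,0.05,0,0.35,0,255],[-0.1,0,0.05,0,0.35,0,255],[-0.1,0,0.05,0,0.35,0,255],[-0.1,0,0.05,0,0.35,0,255],[-0.1,0,0.05,0,0.35,0,255],[-0.1,0,0.05,0,0.35,0,255],[-0.1,0,0.05,0,0.35,0,255]]]' | head -4
python3 - <<'E'
from kin import *
s=status.sense();p=s['position'];RT=R.from_euler('xyz',s['orientation']);print(s['force'],s['joint_positions'])
a,b=tool([0,0,0],12,0,44);print('lip model',p-a, (RT.inv()*b).as_rotvec(degrees=True))
for c in ('wrist','scene','top'):
  save(c,c+'12.png')
  for t in ['tray','tray_lip','bolt0']:
    for r in spot_point(c,t)[:5]: print(c,t,round(r['confidence'],2),toW(c,r['centre']))
a=cv2.imread('pics/wrist12.png');b=cv2.imread('pics/scene12.png')[140:300,330:450]
cv2.imwrite('pics/m12.png',np.hstack([cv2.resize(a,(533,400)),cv2.resize(b,(260,400))]))
p0,R0=p,RT
W=[([.54,.245,.09],13,0),([.54,.20,.14],9,0),([.55,.05,.17],-3,0),([.55,-.10,.17],-18,0),([.562,-.30,.16],-31,0),([.59,-.384,.06],-31.3,0)]
for w,n in zip(W,[10,10,20,20,20,10]):
    t=tool(*w,44); plan(*t,n,p0,R0); p0,R0=t
E
```

```text
time: 27.83
position: [0.5066, 0.2298, 0.1156]
orientation: [-3.141, -0.382, 0.211]
force: [0.6, -0.3, -4.0]
time: 28.67
position: [0.492, 0.2267, 0.0918]
orientation: [-3.14, -0.747, 0.211]
force: [0.1, 0.3, -3.3]
[ 0.072  0.258 -3.315] [ 0.213 -0.094  2.379  0.     0.109  1.572]
lip model [0.592 0.248 0.078] [-0.124  1.182  0.054]
wrist tray 0.66 [0.499 0.228 0.073]
wrist tray_lip 0.59 [0.592 0.247 0.069]
wrist bolt0 0.97 [0.619 0.26  0.038]
wrist bolt0 0.7 [0.678 0.251 0.012]
wrist bolt0 0.69 [0.674 0.276 0.01 ]
scene tray 0.6 [ 0.399 -0.036  0.003]
scene bolt0 0.84 [ 0.297 -0.275  0.011]
scene bolt0 0.64 [ 0.518 -0.144  0.007]
scene bolt0 0.59 [0.681 0.244 0.013]
scene bolt0 0.41 [0.674 0.275 0.011]
top tray 0.98 [0.506 0.228 0.075]
top tray_lip 0.7 [0.597 0.248 0.078]
top bolt0 0.58 [ 0.515 -0.144  0.012]
top bolt0 0.47 [ 0.296 -0.27   0.01 ]
n 10 row [-0.12, -0.03, -0.17, 0.01, 0.02, -0.01]
n 10 row [0.11, 0.15, -0.17, -0.05, -0.0, 0.05]
n 20 row [0.04, 0.26, -0.04, -0.07, -0.0, 0.07]
n 20 row [0.04, 0.24, 0.04, -0.09, -0.0, 0.09]
n 20 row [0.12, 0.31, 0.14, -0.08, 0.0, 0.08]
n 10 row [-0.08, 0.23, 0.48, -0.0, -0.0, 0.0]
```

View pics/m12.png

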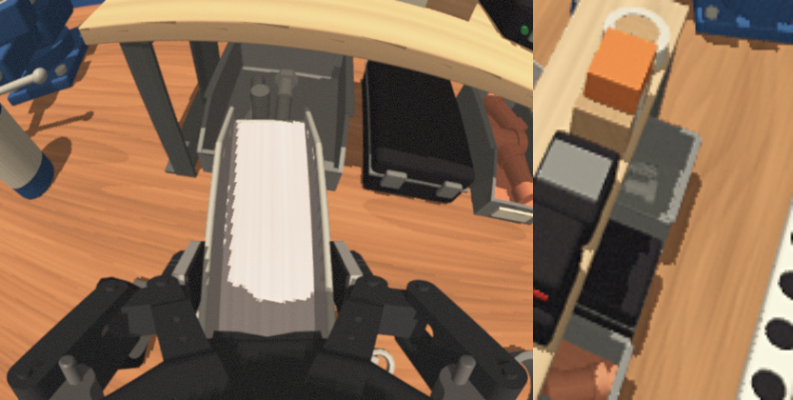

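Tray empty (white floor, (270,200)); bolts lie in the bin at (260,95)/(287,95). I retreat and count them on the way.

```bash

python3 -m handwheel '[[[0.06,-0.02,-0.13,0,0.02,0,255],[0,-0.02,-0.23,0,0.02,0,255],[-0.12,-0.03,-0.17,0.01,0.02,-0.01,255],[-0.12,-0.03,-0.17,0.01,0.02,-0.01,255],[-0.12,-0.03,-0.17,0.01,0.02,-0.01,255],[-0.14,-0.03,-0.17,0.01,0.02,-0.01,255],[-0.14,-0.03,-0.17,0.01,0.02,-0.01,255],[-0.14,-0.03,-0.14,0.01,0.02,-0.01,255],[-0.14,-0.03,-0.14,0.01,0.02,-0.01,255],[-0.14,-0.03,-0.14,0.01,0.02,-0.01,255]]]' | head -4
python3 - <<'E'
from kin import *
s=status.sense();p=s['position'];RT=R.from_euler('xyz',s['orientation']);print(s['force'],s['joint_positions'])
a,b=tool([0,0,0],12,0,44);print('lip model',p-a, (RT.inv()*b).as_rotvec(degrees=True))
for c in ('wrist',):
  save(c,c+'13.png')
  for t in ['bolt0','bin']:
    for r in spot_point(c,t)[:5]: print(c,t,round(r['confidence'],2),toW(c,r['centre']))
a=cv2.imread('pics/wrist13.png')[40:200,180:380]
cv2.imwrite('pics/m13.png',cv2.resize(a,(750,600),interpolation=cv2.INTER_CUBIC))
p0,R0=p,RT
W=[([.535,.20,.14],9,0),([.55,.05,.17],-3,0)]
for w,n in zip(W,[10,20]):
    t=tool(*w,44); plan(*t,n,p0,R0); p0,R0=t
E
```

```text
time: 30.1
position: [0.4455, 0.2237, 0.1043]
orientation: [-3.14, -0.768, 0.222]
force: [-0.9, 0.8, -3.7]
[-0.86   0.759 -3.702] [ 0.229 -0.263  2.488 -0.019  0.149  1.594]
lip model [0.545 0.245 0.091] [-0.614  0.009  0.537]
wrist bolt0 0.88 [0.675 0.254 0.01 ]
wrist bolt0 0.68 [0.619 0.262 0.039]
wrist bolt0 0.62 [0.675 0.275 0.01 ]
wrist bin 0.74 [0.663 0.25  0.001]
n 10 row [0.08, 0.15, -0.19, -0.04, 0.0, 0.04]
n 20 row [0.05, 0.26, -0.03, -0.07, -0.0, 0.07]
```

View pics/m13.png

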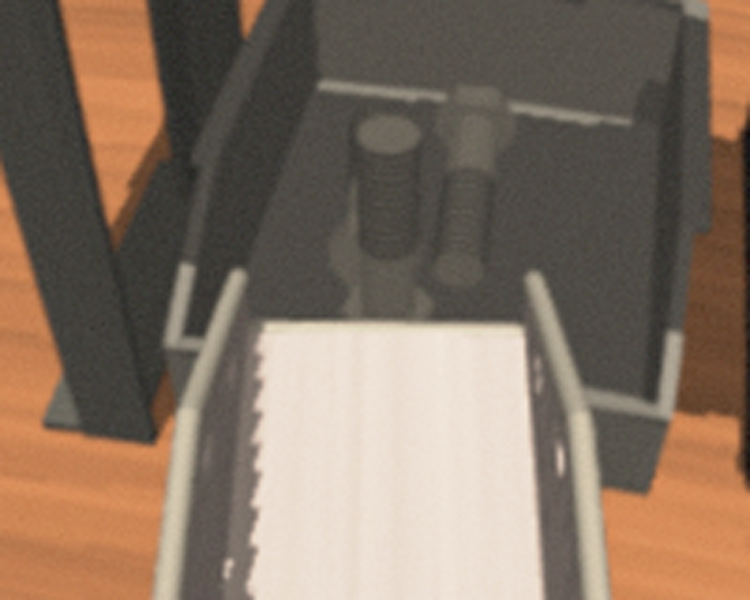

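All three bolts are in the bin: one at (470,190), and two stacked at (385,200), the upper one leaning on the other. Carry the tray back.

```bash

python3 -m handwheel '[[[0.08,0.15,-0.19,-0.04,0,0.04,255],[0.08,0.15,-0.19,-0.04,0,0.04,255],[0.08,0.15,-0.19,-0.04,0,0.04,255],[0.08,0.15,-0.19,-0.04,0,0.04,255],[0.08,0.15,-0.19,-0.04,0,0.04,255],[0.08,0.15,-0.19,-0.04,0,0.04,255],[0.08,0.15,-0.19,-0.04,0,0.04,255],[0.08,0.15,-0.19,-0.04,0,0.04,255],[0.08,0.15,-0.19,-0.04,0,0.04,255],[0.08,0.15,-0.19,-0.04,0,0.04,255]]]' | head -3
for i in 1 2; do python3 -m handwheel '[[[0.05,0.26,-0.03,-0.07,0,0.07,255],[0.05,0.26,-0.03,-0.07,0,0.07,255],[0.05,0.26,-0.03,-0.07,0,0.07,255],[0.05,0.26,-0.03,-0.07,0,0.07,255],[0.05,0.26,-0.03,-0.07,0,0.07,255],[0.05,0.26,-0.03,-0.07,0,0.07,255],[0.05,0.26,-0.03,-0.07,0,0.07,255],[0.05,0.26,-0.03,-0.07,0,0.07,255],[0.05,0.26,-0.03,-0.07,0,0.07,255],[0.05,0.26,-0.03,-0.07,0,0.07,255]]]' | head -3; done
for i in 1 2; do python3 -m handwheel '[[[0.04,0.24,0.04,-0.09,0,0.09,255],[0.04,0.24,0.04,-0.09,0,0.09,255],[0.04,0.24,0.04,-0.09,0,0.09,255],[0.04,0.24,0.04,-0.09,0,0.09,255],[0.04,0.24,0.04,-0.09,0,0.09,255],[0.04,0.24,0.04,-0.09,0,0.09,255],[0.04,0.24,0.04,-0.09,0,0.09,255],[0.04,0.24,0.04,-0.09,0,0.09,255],[0.04,0.24,0.04,-0.09,0,0.09,255],[0.04,0.24,0.04,-0.09,0,0.09,255]]]' | head -3; done
python3 - <<'E'
from kin import *
s=status.sense();p=s['position'];RT=R.from_euler('xyz',s['orientation']);print(s['force'],s['joint_positions'])
a,b=tool([0,0,0],-18,0,44);print('lip model',p-a, (RT.inv()*b).as_rotvec(degrees=True))
for c in ('scene','top'):
  grab_frame(c)
  for t in ['tray','tray_lip','tray_grip','board']:
    for r in spot_point(c,t)[:1]: print(c,t,round(r['confidence'],2),toW(c,r['centre']))
p0,R0=p,RT
W=[([.562,-.30,.16],-31,0),([.588,-.382,.06],-31.3,0)]
for w,n in zip(W,[20,10]):
    t=tool(*w,44); plan(*t,n,p0,R0); p0,R0=t
E
```

```text
time: 31.08
position: [0.4353, 0.1831, 0.1527]
orientation: [-3.141, -0.768, 0.164]
time: 31.92
position: [0.4466, 0.1186, 0.1666]
orientation: [3.139, -0.768, 0.061]
time: 32.75
position: [0.4513, 0.0537, 0.1809]
orientation: [3.137, -0.768, -0.041]
time: 33.58
position: [0.4592, -0.0073, 0.1808]
orientation: [3.134, -0.769, -0.172]
time: 34.42
position: [0.4588, -0.0689, 0.1809]
orientation: [3.13, -0.769, -0.303]
[-0.084  0.045 -3.102] [-0.51  -0.683  2.528  0.255  0.551  1.203]
lip model [ 0.556 -0.1    0.168] [ 0.205 -0.086  0.45 ]
scene tray 0.74 [ 0.472 -0.07   0.167]
scene tray_lip 0.67 [ 0.399 -0.036  0.001]
scene board 0.79 [ 0.518 -0.36   0.002]
top tray 0.98 [ 0.469 -0.074  0.161]
top tray_lip 0.82 [ 0.558 -0.099  0.168]
top tray_grip 0.97 [ 0.424 -0.059  0.2  ]
top board 0.78 [ 0.518 -0.357 -0.001]
n 20 row [0.11, 0.31, 0.13, -0.07, -0.0, 0.08]
n 10 row [-0.09, 0.22, 0.47, -0.0, -0.0, 0.0]
```

```bash

for i in 1 2; do python3 -m handwheel '[[[0.11,0.31,0.13,-0.07,0,0.08,255],[0.11,0.31,0.13,-0.08,0,0.08,255],[0.11,0.31,0.13,-0.07,0,0.08,255],[0.11,0.31,0.13,-0.08,0,0.08,255],[0.11,0.31,0.13,-0.07,0,0.08,255],[0.11,0.31,0.13,-0.07,0,0.08,255],[0.11,0.31,0.13,-0.07,0,0.08,255],[0.11,0.31,0.13,-0.07,0,0.08,255],[0.11,0.31,0.13,-0.07,0,0.08,255],[0.11,0.31,0.13,-0.07,0,0.08,255]]]' | head -3; done
python3 -m handwheel '[[[-0.09,0.22,0.47,0,0,0,255],[-0.09,0.22,0.47,0,0,0,255],[-0.09,0.22,0.47,0,0,0,255],[-0.09,0.22,0.47,0,0,0,255],[-0.09,0.22,0.47,0,0,0,255],[-0.09,0.22,0.47,0,0,0,255],[-0.09,0.22,0.47,0,0,0,255],[-0.09,0.22,0.47,0,0,0,255],[-0.09,0.22,0.47,0,0,0,255],[-0.09,0.22,0.47,0,0,0,255]]]' | head -4
python3 - <<'E'
from kin import *
s=status.sense();p=s['position'];RT=R.from_euler('xyz',s['orientation']);print(s['force'],s['joint_positions'])
a,b=tool([0,0,0],-31.3,0,44);print('lip model',p-a, (RT.inv()*b).as_rotvec(degrees=True))
for c in ('wrist','scene','top'):
  grab_frame(c)
  for t in ['tray','tray_lip','tray_grip']:
    for r in spot_point(c,t)[:1]: print(c,t,round(r['confidence'],2),toW(c,r['centre']))
plan(*tool([.592,-.388,.028],-31.3,0,44),10)
E
```

```text
time: 35.75
position: [0.4711, -0.1568, 0.1772]
orientation: [3.136, -0.77, -0.42]
time: 36.58
position: [0.4734, -0.2449, 0.1732]
orientation: [-3.141, -0.77, -0.536]
time: 37.42
position: [0.5017, -0.3264, 0.0725]
orientation: [3.14, -0.77, -0.536]
force: [-0.1, -0.6, -2.4]
[-0.108 -0.622 -2.385] [-0.941  0.083  2.282  1.403  0.281 -0.124]
lip model [ 0.589 -0.379  0.059] [-0.335 -0.124  0.423]
wrist tray 0.59 [ 0.507 -0.331  0.058]
wrist tray_lip 0.69 [ 0.588 -0.377  0.054]
wrist tray_grip 0.56 [ 0.472 -0.305  0.088]
scene tray 0.74 [ 0.513 -0.33   0.062]
scene tray_lip 0.75 [ 0.592 -0.379  0.055]
scene tray_grip 0.78 [ 0.47  -0.306  0.09 ]
top tray 0.7 [ 0.516 -0.328  0.057]
top tray_lip 0.62 [ 0.594 -0.375  0.06 ]
n 10 row [-0.07, 0.03, 0.11, -0.01, -0.0, 0.01]
```

```bash

python3 -m handwheel '[[[-0.07,0.03,0.11,-0.01,0,0.01,255],[-0.07,0.03,0.11,-0.01,0,0.01,255],[-0.07,0.03,0.11,-0.01,0,0.01,255],[-0.07,0.03,0.11,-0.01,0,0.01,255],[-0.07,0.03,0.11,-0.01,0,0.01,255],[-0.07,0.03,0.11,-0.01,0,0.01,255],[-0.07,0.03,0.11,-0.01,0,0.01,255],[-0.07,0.03,0.11,-0.01,0,0.01,255],[-0.07,0.03,0.11,-0.01,0,0.01,255],[-0.07,0.03,0.11,-0.01,0,0.01,255]]]' | head -4
python3 -m handwheel '[[[-0.02,0,0.02,0,0,0,255],[-0.02,0,0.02,0,0,0,255],[-0.02,0,0.02,0,0,0,255],[-0.02,0,0.02,0,0,0,255],[-0.02,0,0.02,0,0,0,255],[-0.02,0,0.02,0,0,0,255],[-0.02,0,0.02,0,0,0,255],[-0.02,0,0.02,0,0,0,255],[0,0,0,0,0,0,255],[0,0,0,0,0,0,255]]]' | head -4
python3 - <<'E'
from kin import *
s=status.sense();p=s['position'];RT=R.from_euler('xyz',s['orientation']);print(s['force'])
a,b=tool([0,0,0],-31.3,0,44);print('lip model',p-a, (RT.inv()*b).as_rotvec(degrees=True))
E
```

```text
time: 38.85
position: [0.5037, -0.3348, 0.0414]
orientation: [3.141, -0.771, -0.55]
force: [0.1, -0.6, -3.1]
time: 39.68
position: [0.5036, -0.3345, 0.0356]
orientation: [-3.141, -0.77, -0.55]
force: [0.5, 0.1, -3.2]
[ 0.545  0.144 -3.15 ]
lip model [ 0.591 -0.387  0.022] [ 0.13  -0.132 -0.156]
```

```bash

python3 -m handwheel '[[[-0.01,0,0.01,0,0,0,255],[-0.01,0,0.01,0,0,0,255],[-0.01,0,0.01,0,0,0,255],[-0.01,0,0.01,0,0,0,255],[-0.01,0,0.01,0,0,0,255],[-0.01,0,0.01,0,0,0,255],[-0.01,0,0.01,0,0,0,255],[-0.01,0,0.01,0,0,0,255],[0,0,0,0,0,0,255],[0,0,0,0,0,0,255]]]' | head -4
python3 - <<'E'
from kin import *
s=status.sense();print(s['force'],s['position'])
for c in ('wrist','scene','top'):
  grab_frame(c)
  for t in ['tray','tray_lip','tray_grip']:
    for r in spot_point(c,t)[:1]: print(c,t,round(r['confidence'],2),toW(c,r['centre']))
E
```

```text
time: 40.52
position: [0.5036, -0.3345, 0.0328]
orientation: [-3.141, -0.77, -0.55]
force: [0.1, -0.1, -3.3]
[ 0.096 -0.139 -3.25 ] [ 0.504 -0.335  0.033]
wrist tray 0.81 [ 0.51  -0.339  0.017]
wrist tray_lip 0.91 [ 0.591 -0.386  0.015]
wrist tray_grip 0.63 [ 0.472 -0.314  0.043]
scene tray 0.86 [ 0.515 -0.342  0.02 ]
scene tray_lip 0.74 [ 0.594 -0.39   0.018]
scene tray_grip 0.82 [ 0.474 -0.313  0.05 ]
top tray 0.86 [ 0.514 -0.34   0.013]
top tray_lip 0.57 [ 0.594 -0.39   0.022]
top tray_grip 0.92 [ 0.473 -0.316  0.052]
```

Still carrying the full tray weight (no contact yet); a few more fine steps.

```bash

python3 -m handwheel '[[[-0.01,0,0.01,0,0,0,255],[-0.01,0,0.01,0,0,0,255],[-0.01,0,0.01,0,0,0,255],[0,0,0,0,0,0,255],[0,0,0,0,0,0,255],[0,0,0,0,0,0,255],[0,0,0,0,0,0,255],[0,0,0,0,0,0,255],[0,0,0,0,0,0,255],[0,0,0,0,0,0,255]]]' | head -4
python3 -m handwheel '[[[-0.01,0,0.01,0,0,0,255],[-0.01,0,0.01,0,0,0,255],[0,0,0,0,0,0,255],[0,0,0,0,0,0,255],[0,0,0,0,0,0,255],[0,0,0,0,0,0,255],[0,0,0,0,0,0,255],[0,0,0,0,0,0,255],[0,0,0,0,0,0,255],[0,0,0,0,0,0,255]]]' | head -4
```

```text
time: 41.95
position: [0.5041, -0.3349, 0.0327]
orientation: [-3.141, -0.772, -0.55]
force: [-4.9, 4.1, 6.0]
time: 42.78
position: [0.5045, -0.3351, 0.0328]
orientation: [-3.141, -0.774, -0.55]
force: [-9.0, 5.5, 13.3]
```

```bash

python3 -m handwheel '[[[0.01,0,-0.01,0,0,0,255],[0.01,0,-0.01,0,0,0,255],[0,0,0,0,0,0,200],[0,0,0,0,0,0,100],[0,0,0,0,0,0,0],[0,0,0,0,0,0,0],[0,0,0,0,0,0,0],[0,0,0,0,0,0,0],[0,0,0,0,0,0,0],[0,0,0,0,0,0,0]]]'
python3 -m handwheel '[[[0,0,-0.2,0,0,0,0],[0,0,-0.5,0,0,0,0],[0,0,-0.6,0,0,0,0],[0,0,-0.6,0,0,0,0],[0,0,-0.6,0,0,0,0],[0,0,-0.6,0,0,0,0],[0,0,-0.6,0,0,0,0],[0,0,-0.6,0,0,0,0],[0,0,-0.6,0,0,0,0],[0,0,-0.4,0,0,0,0]]]'
python3 - <<'E'
from kin import *
print(status.sense()['joint_positions'])
for c in ('wrist','scene','top'):
  save(c,c+'20.png')
  for t in ['tray','tray_lip','tray_grip','bolt0','wrench','tape_roll','tape_measure','spray_can']:
    for r in spot_point(c,t)[:(5 if t=='bolt0' else 1)]: print(c,t,round(r['confidence'],2),toW(c,r['centre']))
E
```

```text
time: 43.62
position: [0.5036, -0.3345, 0.0316]
orientation: [-3.141, -0.77, -0.55]
force: [-0.7, -0.7, 0.2]
grip_width: 0.0857
finger_force: 0.0
time: 44.45
position: [0.4243, -0.2859, 0.1274]
orientation: [3.141, -0.77, -0.549]
force: [0.7, -1.2, 1.0]
grip_width: 0.0853
finger_force: 0.0
[-1.085 -0.34   2.478  0.897  0.471  0.328]
wrist tray 0.62 [ 0.51  -0.341  0.016]
wrist tray_lip 0.97 [ 0.592 -0.388  0.015]
wrist tray_grip 0.72 [ 0.469 -0.314  0.047]
wrist bolt0 0.62 [ 0.517 -0.147  0.007]
wrist tape_roll 0.46 [ 0.471 -0.315  0.047]
scene tray 0.93 [ 0.516 -0.342  0.021]
scene tray_lip 0.96 [ 0.595 -0.39   0.018]
scene tray_grip 0.93 [ 0.473 -0.313  0.05 ]
scene bolt0 0.63 [0.681 0.248 0.013]
scene bolt0 0.56 [ 0.299 -0.272  0.011]
scene bolt0 0.48 [0.673 0.276 0.012]
scene bolt0 0.17 [0.666 0.247 0.002]
scene wrench 0.63 [ 0.443  0.195 -0.   ]
scene tape_roll 0.69 [ 0.593 -0.387  0.016]
scene tape_measure 0.95 [0.413 0.328 0.001]
scene spray_can 0.95 [ 0.528  0.523 -0.001]
top tray 0.95 [ 0.515 -0.341  0.011]
top tray_lip 0.65 [ 0.593 -0.385  0.025]
top tray_grip 0.59 [ 0.473 -0.318  0.053]
top bolt0 0.69 [ 0.514 -0.145  0.016]
top wrench 0.8 [0.436 0.195 0.002]
top tape_roll 0.6 [ 0.591 -0.387  0.022]
top tape_measure 0.73 [ 0.407  0.328 -0.001]
top spray_can 0.94 [0.528 0.524 0.   ]
```

View pics/scene20.png

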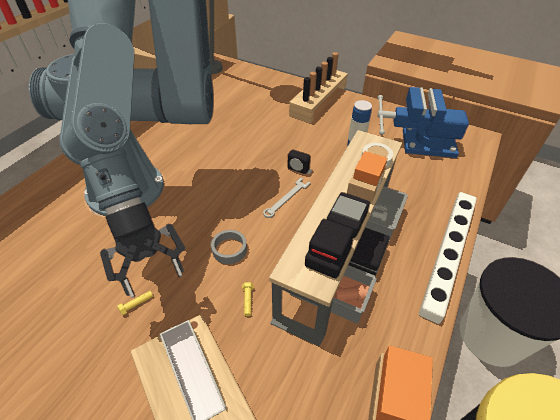

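The empty tray stands level on its board at (195,370). The tape roll, wrench, tape measure, can and yellow bolts are where they were, and the gripper is clear.

```bash
python3 -c "
from station import ticket; print(ticket.close_job())"
```

```text
the job is handed in; nothing more can be done
None
```

The job is handed in: all three bolts are in the bin under the shelf, the empty tray stands level on its board, and nothing else on the bench was moved. I had to regrip the tray once, nearer its centre of mass, because it tipped nose-down about 19° in the first grip.

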